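# Put a pile of boxed stock out on the counter

### The arm

A 6-joint arm with a two-finger parallel gripper is mounted at the origin on a cart in front of the work surface, level with it; the furniture and walls round the work are solid. World frame = base frame: x ahead of the robot, y to its left, z up, the work surface at z = 0. Lengths are in m, angles in degrees, forces in N, time in s.
With the tool pointing down it reaches from about 0.375 to 0.9 m from the base axis. Payload 3.1 kg.
Tool frame: the origin (TCP) lies midway between the tips of the shut fingers; the grasp point (between the pads) lies 19 mm behind it (bot.hold_point_z is the distance from the TCP to the grasp point, in m); z points along the fingers, y is the line along which they close (so a half turn about z gives the same grasp; the last joint's range is limited). The gripper opens to 87 mm and grips with 3 to 60 N. Pads are 19 mm wide; open, the fingers measure 117 mm over their backs; the gripper's body (75 mm by 190 mm) begins 51 mm behind the grasp point.
Start: joints at [-86.717, 30.224, 82.088, -0, 67.689, -10.227], TCP at [0.146, -0.608, 0.223] pointing down, gripper open.
Joint ranges: [-176.69, 176.69], [-43.24, 126.21], [12.49, 139.97], [-82, 262], [0, 151.66], [-163.58, 163.58]. Speed limits (degrees/s): [159.86, 159.86, 180, 180, 180, 180].

### API

Orientations are given as a 3x3 rotation matrix whose columns are the frame's x, y, z axes.
In Python, from rig import read_state, optics, order, bot gives the robot as it stands.
- The arm moves only by the tool drive_tool, never from a script. Its argument "steps" is a list of rows, each a list of 7 numbers: the finger opening in mm, from 0 to 87, then the shift along the tool's x, y, z normalised to -1 to 1, where 1 is 0.12 m, then the turn, a rotation vector about the tool's x, y, z normalised to -1 to 1, where 1 is 1.5 rad. In form: [[jaw, tx, ty, tz, ax, ay, az], ...]. A call has 1 to 8 rows; each row is the pose to reach, as a shift and turn from the pose commanded when the call began, along the tool's axes at that moment; what a row does not reach only later rows make up. A row lasts 1/10 s, in which the tool goes at most 50 mm and 8.59 degrees, less where a joint would pass 70% of its speed; a pose out of reach is approached as far as the arm can. A call with a number of a shift or a turn outside -1 to 1 is refused whole. A call with a gripper value outside its range is refused whole. The fingers move at their own pace and stop on an object; the grip force is fixed at half the most. Time passes only in rows, so rows that repeat a pose let the fingers close. It gives the time, the measured TCP pose, the force, the opening and the grip force at its end, in the units of the state.
- read_state(): the state, without advancing time (a new reading comes with each control period).
- optics.capture(name): name is "scene" or "top" or "wrist"; returns a dict with "color" (480x640x3 uint8, blue, green, red), "range_z" (480x640 float32, m along the optical axis (not along the pixel's ray), 0 where there is no reading), "fx", "fy", "cx", "cy" (pixels), "rvec" (rotation vector, rad) and "tvec" (3), from world to camera coordinates, as OpenCV has them. Camera axes: x right, y down, z forward; pixel columns grow to the right and rows downward; lengths in m; the calibration is good to about 2 mm. The wrist camera is an equidistant fisheye: a pixel r from the principal point sees the ray r / f radians off the axis. A picture is of the moment at which its call begins.
- order.hand_in(): hands the job in; it is judged then, once.
The state is a dict: "time_s": time; "joint_positions": joint angles; "qvel": joint speeds; "tau": joint torques, N m; "position": TCP position; "tcp_rot": TCP orientation; "force": force on the tool from outside, world axes, zero at the start; "moment": the same for the moment, N m; "opening": opening from 0.0 (shut) to 1.0 (fully open); "grasp_force": force on a finger pad.
Only numpy, scipy, OpenCV 4.12 (cv2) and the standard library are available. Lean on these libraries where they do the work, as an engineer would, in place of code of your own. Each camera call takes 0.05 s, during which the arm holds its last target. There are 200 camera calls.

### The job

Take the pile apart and put it out for display: stand the steel cup upright in the middle of the lid of the low burgundy hinged case, and stand the three gift boxes, the same way up as in the pile, in a row in the wooden display rack, each with the 60 mm side that all three share running across the rack, the largest against its end wall, then the medium, and the smallest next to the sliding stop. Close the row up with the stop until wall, boxes and stop all touch. Let nothing fall over, and leave the hand bell where it stands.

Things in the scene. Friction and masses are not known exactly. Their poses are not given: they have to be found in the camera images.
- cup: polished steel cup, standing on top of the pile: 42 mm across, 70 mm high, straight-sided, open at the top, about 80 g. Origin: centre of its underside; z up its axis.
- box_small: smallest of three burgundy lidded gift boxes piled on one another, lids do not come off: 48 x 60 x 50 mm (own x, y, z), about 80 g. Origin: centre of its underside; z up. Starts third from the bottom, under the cup; grip it across its 60 mm (along its y).
- box_medium: middle gift box: 62 x 60 x 64 mm (own x, y, z), about 130 g. Origin: centre of its underside; z up. Starts on the large box; grip it across its 60 mm (along its y).
- box_large: largest gift box: 76 x 60 x 78 mm (own x, y, z), about 180 g. Origin: centre of its underside; z up. Starts at the bottom of the pile, on the counter; grip it across its 60 mm (along its y).
- rack: fixed wooden display rack, board 340 x 92 mm; origin on the counter, x along the row to the end wall, z up. Board top at z = 8 mm, end wall's inner face at x = +150 mm (wall 80 mm high). Two low rails (6 mm above the board, 5 mm wide) at y = +-35 mm guide the boxes, which stand own x along rack x, either way round, and slide easily; the closed row is 186 mm long, ending at x = -36 mm.
- stop (a joint): travel in m of the rack's sliding end stop toward the end wall, 0 to 0.16 (starts 0 to 0.03). The face of its upright plate (64 mm wide, 10 thick, 51 high above the board) is at rack x = -0.115 + travel: the row of three boxes is snug at 0.079. Slides with about 1.5 N of friction, stays where left.
- stop_knob (a point): flat top centre of the round steel knob on the foot of the stop: 24 mm across, the thick head 14 mm high on a 16 mm stem, top 63 mm above the counter, 40 mm behind the face of the stop's plate. Pinch it, or push the plate from behind, along the rack's +x.
- case: low burgundy hinged case with a flat lid (closed, does not open) and a small light metal tab in front, fixed to the counter: 72 x 88 x 37 mm. Origin: centre of its underside; z up. The cup stands on its lid, 37 mm above the counter, in the middle.
- bell: copper-coloured hand bell with a dark wooden grip, standing loose on the counter: 59 mm across, 90 mm high. Origin: centre of its underside; z up. To be left alone.
Mind the look-alikes: they are no part of the job. Leave any pink look-alike of the box_medium alone.

How it is judged (in metres and radians):
At the end, for the whole second after the job is handed in: Cup upright on the case lid, within 15 mm of its middle; boxes upright on the rack board, within 9 mm of its centre line and 0.12 rad, large, medium, small from the end wall, each within 8 mm of its place in the closed row; stop within 6 mm of snug (0.079 m); all at rest (horizontal distance between cup and case below 0.015 m and angle between each of cup, box_large, box_medium, box_small's own z axis and vertical below 0.1 rad and z of cup in the frame of case between 0.033 and 0.041 m and linear speed of each of cup, box_large, box_medium, box_small below 0.02 m/s and x of box_large in the frame of rack between 0.104 and 0.12 m and y of box_large in the frame of rack between -0.009 and 0.009 m and z of box_large in the frame of rack between 0.004 and 0.012 m and angle between the x axis of each of box_large, box_medium, box_small and the x axis of rack, either way round below 0.12 rad and x of box_medium in the frame of rack between 0.035 and 0.051 m and y of box_medium in the frame of rack between -0.009 and 0.009 m and z of box_medium in the frame of rack between 0.004 and 0.012 m and x of box_small in the frame of rack between -0.02 and -0.004 m and y of box_small in the frame of rack between -0.009 and 0.009 m and z of box_small in the frame of rack between 0.004 and 0.012 m and value of joint stop between 0.073 and 0.085 m and velocity of joint stop between -0.02 and 0.02 m/s); the robot touches nothing.
It fails at once if the cup or a box falls over (angle between any of cup, box_small, box_medium, box_large's own z axis and vertical above 0.7 rad).
It fails at once if the hand bell is knocked over or shifted more than 30 mm (angle between bell's own z axis and vertical above 0.5 rad or distance of bell from where it was at the start of the episode above 0.03 m).
It also fails if it takes over 134 s, if anything falls off the work surface, if the arm or the gripper's body presses on something with over 40 N, if the wrist force passes 120 N, or if a joint passes its speed limit or range.

## Working session

There is one attempt and no reset: what is moved stays moved. The work goes in short steps, Python scripts to look and compute and a tool call to move; the robot and the scene stay as the last step left them, time stands still between calls to the robot, and variables do not carry over. Pictures are saved under pics/ and viewed, at most 14 in all, crops included, and the job is handed in when it is done.

Besides the shell and the picture viewer there is one more tool, called after "Emit:" by a JSON object that holds its "fn" and its "kwargs". drive_tool: Moves the arm, as the interface text tells. Scaled input: -1 to 1 covers 0.12 m each way for a shift and 1.5 rad each way for a turn. Its arguments: {"type":"object","properties":{"steps":{"type":"array"}},"required":["steps"]}

```bash
ls; mkdir -p pics; cat > h.py <<'E'
import numpy as np, cv2
from rig import read_state, optics, order, bot
def cam(n):
    c=optics.capture(n); c['R']=cv2.Rodrigues(np.array(c['rvec'],float))[0]; c['t']=np.array(c['tvec'],float).ravel(); return c
def cloud(c):
    v,u=np.mgrid[0:480,0:640]; z=c['range_z']
    P=np.stack([(u-c['cx'])/c['fx']*z,(v-c['cy'])/c['fy']*z,z],-1)
    W=(P-c['t'])@c['R']; W[z==0]=np.nan; return W
E
python3 - <<'E'
from h import *
s=read_state(); print({k:np.round(v,3).tolist() for k,v in s.items()}, bot.hold_point_z)
for n in ('scene','top'):
    c=cam(n); cv2.imwrite(f'pics/{n}0.png',c['color']); np.savez(f'{n}0.npz',W=cloud(c),color=c['color'])
    print(n,c['fx'],c['cx'],c['cy'],(-c['R'].T@c['t']).round(3))
E
```

```text
pics
{'time_s': 0.0, 'joint_positions': [-86.717, 30.279, 82.157, -0.001, 67.689, -10.227], 'qvel': [-0.007, -0.019, -0.051, -0.061, 0.066, 0.056], 'tau': [0.002, -44.003, -17.659, 0.063, 0.058, -0.0], 'position': [0.146, -0.607, 0.222], 'tcp_rot': [[0.972, 0.234, -0.0], [0.234, -0.972, 0.002], [0.0, -0.002, -1.0]], 'force': [-0.259, -1.037, -0.735], 'moment': [0.036, -0.027, 0.011], 'grasp_force': 0.0, 'opening': 1.0} 0.0187
scene 467.8401520434663 325.58122251808425 233.14497778352202 [-0.082  0.575  0.735]
top 521.5443529680848 318.024449190923 233.18136935486274 [ 0.267 -0.023  1.393]
```

View pics/scene0.png

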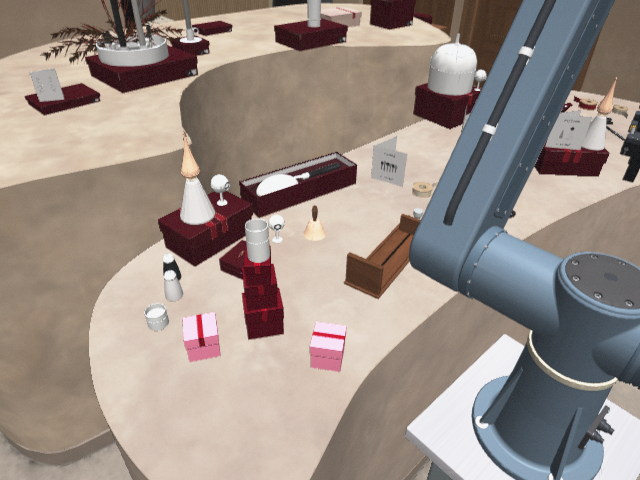

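View pics/top0.png

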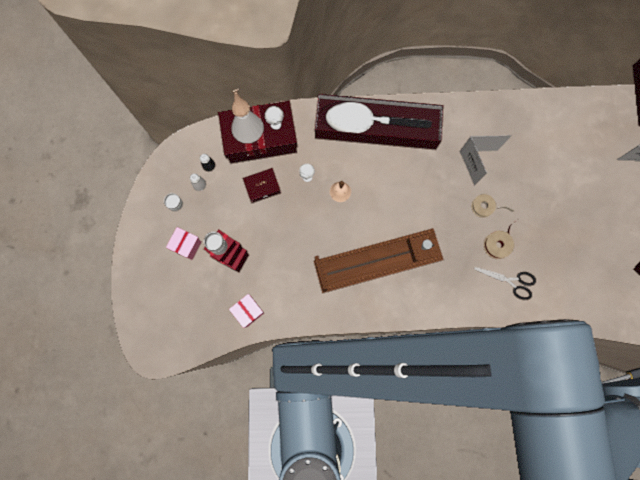

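Top view: the pile is at (228,250) with the cup at (215,243), the case at (262,185), and the rack from its wall (318,275) to the knob (427,244). The bell is at (341,190), and the pink look-alikes are at (183,242) and (246,311).

```bash
cat > m.py <<'E'
from h import *
def rect(P):
    r=cv2.minAreaRect((P[:,:2]*1000).astype(np.float32)); return np.round(r[0],1),np.round(r[1],1),round(r[2],1)
def blob(W,u0,v0,u1,v1,z0,z1,mask=None):
    S=W[v0:v1,u0:u1]; m=(S[...,2]>z0)&(S[...,2]<z1)
    if mask is not None: m&=mask[v0:v1,u0:u1]
    m=cv2.morphologyEx(m.astype(np.uint8),cv2.MORPH_OPEN,np.ones((2,2),np.uint8))
    n,l,st,_=cv2.connectedComponentsWithStats(m)
    if n<2: return None
    k=1+np.argmax(st[1:,4]); return S[l==k]
E
python3 - <<'E'
from m import *
d=np.load('top0.npz'); W=d['W']
for n,a in dict(cup=(195,220,255,280,.255,.275),small=(195,220,255,280,.185,.2),med=(195,220,255,280,.135,.148),large=(195,220,255,280,.072,.084),case=(235,160,290,210,.03,.043),bell=(320,170,360,210,.02,.1),
 rackboard=(305,225,450,300,.004,.011),wall=(305,225,335,300,.06,.09),stoptop=(390,225,450,275,.05,.068),knob=(410,230,440,260,.057,.068),pinkA=(160,220,203,260,.05,.08),pinkB=(225,290,268,330,.05,.08),counter=(250,220,300,290,-.02,.02)).items():
    P=blob(W,*a)
    print(n, None if P is None else (len(P),P.mean(0).round(4),*rect(P)))
E
```

```text
cup (8, array([0.4767, 0.1892, 0.2466]), array([476.7, 189.1]), array([1.1, 8.1]), 62.9)
small (218, array([nan, nan, nan]), array([491.6, 206.8]), array([49.2, 60.5]), 51.8)
med (121, array([0.4771, 0.1824, 0.1362]), array([479.3, 183.3]), array([21.4, 61.1]), 46.1)
large (107, array([nan, nan, nan]), array([472.4, 176.7]), array([10. , 55.8]), 60.3)
case (780, array([nan, nan, nan]), array([687.7, 121.6]), array([72.8, 86.1]), 19.2)
bell (184, array([ 0.6615, -0.093 ,  0.0398]), array([666.5, -96.9]), array([38. , 45.8]), 41.2)
rackboard (1508, array([nan, nan, nan]), array([nan, nan]), array([0., 0.]), 0.0)
wall (126, array([ 0.4246, -0.0356,  0.0751]), array([431.6, -35.3]), array([79.1, 15.9]), 13.9)
stoptop (101, array([ 0.4944, -0.2786,  0.0506]), array([ 496.8, -281.7]), array([61.2, 21.7]), 13.7)
knob (56, array([ 0.5023, -0.312 ,  0.0568]), array([ 502.5, -316. ]), array([17.5, 34.9]), 5.5)
pinkA (568, array([nan, nan, nan]), array([522.3, 325.3]), array([57.3, 59.5]), 62.5)
pinkB (600, array([nan, nan, nan]), array([343.7, 159.3]), array([57.3, 62.7]), 36.5)
counter (3483, array([nan, nan, nan]), array([nan, nan]), array([0., 0.]), 0.0)
```

```bash
python3 - <<'E'
from m import *
T=np.load('top0.npz');S=np.load('scene0.npz')
WT=T['W'].reshape(-1,3);WS=S['W'].reshape(-1,3)
def sel(W,cx,cy,r,z0,z1):
    return W[(np.hypot(W[:,0]-cx,W[:,1]-cy)<r)&(W[:,2]>z0)&(W[:,2]<z1)]
for n,W in (('T',WT),('S',WS)):
    for nm,z0,z1 in (('cup',.2,.262),('small',.15,.195),('smallside',.15,.185),('med',.085,.142),('large',.02,.075)):
        P=sel(W,.49,.205,.075,z0,z1); print(n,nm,len(P),rect(P) if len(P)>3 else '', P.min(0).round(3) if len(P) else '',P.max(0).round(3) if len(P) else '')
    for z in (.078,.142,.192,.262):
        P=sel(W,.49,.205,.075,z-.012,z+.012); print(z,np.round(np.histogram(P[:,2],12,(z-.012,z+.012))[0],0))
    P=sel(W,.69,.12,.04,.02,.05); print('case z',np.median(P[:,2]))
    P=sel(W,.6,.05,.05,-.02,.02); print('counter z',np.median(P[:,2]))
def crop(im,u0,v0,u1,v1,w,h): return cv2.resize(im[v0:v1,u0:u1],(w,h),interpolation=cv2.INTER_CUBIC)
a=crop(T['color'],195,215,265,275,420,360); b=crop(T['color'],305,225,450,300,725,375)
c=crop(S['color'],225,210,305,350,320,560)
cv2.imwrite('pics/a.png',np.vstack([crop(T['color'],195,215,265,275,350,300)[:, :].copy().__class__ and np.hstack([crop(T['color'],195,215,265,275,350,300),crop(S['color'],220,210,300,280,343,300)]),crop(T['color'],305,225,450,300,693,290)]))
E
```

```text
T cup 367 (array([487.5, 205.8]), array([41.4, 39.6]), 40.7) [0.467 0.185 0.2  ] [0.508 0.227 0.262]
T small 268 (array([491.3, 206.3]), array([48.2, 60.6]), 53.4) [0.454 0.17  0.15 ] [0.529 0.241 0.195]
T smallside 73 (array([476. , 192.8]), array([23.5, 64.6]), 32.7) [0.454 0.17  0.15 ] [0.503 0.226 0.185]
T med 162 (array([492.6, 203.4]), array([59.2, 59.9]), 59.4) [0.453 0.164 0.085] [0.509 0.244 0.142]
T large 115 (array([489.7, 205.7]), array([78.7, 58.2]), 61.6) [0.447 0.159 0.021] [0.501 0.252 0.075]
0.078 [ 3  7  9 13 27 41 36 17  8  4  5  5]
0.142 [ 2  5  3 14 27 29 27 17  7  5  6  4]
0.192 [ 4  4 14 14 44 68 56 16 12  5  6  1]
0.262 [ 9  9  7 12 12 16 12  2  1  0  0  0]
case z 0.03591855376027832
counter z -0.0005618168398350389
S cup 853 (array([488.5, 208.2]), array([40.2, 44.7]), 76.1) [0.467 0.187 0.2  ] [0.51  0.229 0.262]
S small 631 (array([491.2, 209.2]), array([48., 60.]), 53.4) [0.454 0.173 0.15 ] [0.528 0.245 0.195]
S smallside 370 (array([470.2, 224.9]), array([47., 10.]), 59.2) [0.454 0.202 0.15 ] [0.486 0.244 0.185]
S med 689 (array([493.9, 207.1]), array([61.7, 61.9]), 59.6) [0.453 0.165 0.085] [0.521 0.249 0.142]
S large 714 (array([480.1, 226.1]), array([94. , 44.8]), 26.6) [0.446 0.186 0.02 ] [0.532 0.253 0.075]
0.078 [ 24  25  30  34  22  54 137  80  28  19  17  33]
0.142 [ 25  28  28  28  24  41 109  53  23  14  19  23]
0.192 [ 18  29  20  23  28  38 125  56  15  17  24  20]
0.262 [40 43 36 39 46 41 46  2  0  0  0  0]
case z 0.038275605073696706
counter z 0.0014596649625936073
```

View pics/a.png

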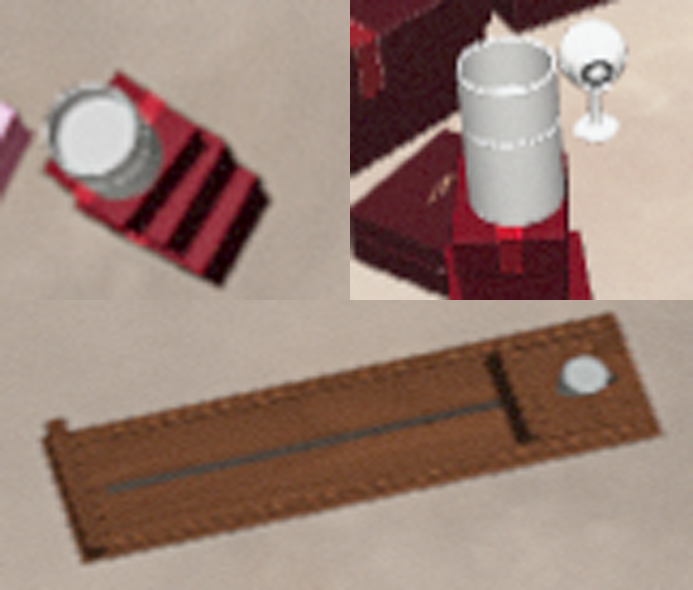

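```bash
python3 - <<'E'
from m import *
for n in ('top','scene'):
    d=np.load(n+'0.npz'); W=d['W'].reshape(-1,3); hsv=cv2.cvtColor(d['color'],cv2.COLOR_BGR2HSV).reshape(-1,3)
    H=W[:,2]; R=(W[:,0]>.36)&(W[:,0]<.58)&(W[:,1]<.02)&(W[:,1]>-.42)
    br=(hsv[:,1]>95)&(hsv[:,2]<190)
    B=W[R&br&(H>.003)&(H<.016)]; r=rect(B); print(n,'board',len(B),r)
    Q=W[R&br&(H>.03)&(H<.085)&(W[:,1]>-.08)]; print('wall',len(Q),rect(Q),Q[:,2].max())
    t=np.radians(14.); 
    for t in np.radians([13.2,13.7,14.2,14.7]):
        ax=np.array([-np.sin(t),np.cos(t)]); ay=np.array([-np.cos(t),-np.sin(t)])
        bx,by=B[:,:2]@ax,B[:,:2]@ay; m=(bx>np.percentile(bx,3))&(bx<np.percentile(bx,97))
        # edge straightness
        e=[np.percentile(by[m&(bx>a)&(bx<a+.05)],[1,99]) for a in np.arange(bx.min()+.02,bx.max()-.06,.05)]
        print(np.degrees(t).round(1),'bx',np.percentile(bx,[.5,99.5]).round(4),'by',np.round(e,4).T.tolist(), 'wall bx',np.percentile(Q[:,:2]@ax,[1,50,99]).round(4),'by',np.percentile(Q[:,:2]@ay,[1,99]).round(4))
    K=W[R&(hsv[:,1]<60)&(H>.05)&(H<.075)]; 
    if len(K): print('knob',len(K),K.mean(0),rect(K))
    P=W[R&(H>.045)&(H<.07)&(W[:,1]<-.2)&br]; print('plate',len(P),rect(P) if len(P) else '')
E
```

```text
top board 3116 (array([ 474.9, -186.1]), array([ 89.9, 336.7]), 14.2)
wall 67 (array([434. , -31.4]), array([85.4, 12.1]), 14.1) 0.08488417659530345
13.2 bx [-0.4564 -0.1226] by [[-0.4664, -0.4647, -0.4634, -0.4636, -0.4622, -0.4614], [-0.3774, -0.3772, -0.3762, -0.3755, -0.3748, -0.374]] wall bx [-0.1358 -0.1255 -0.1232] by [-0.4545 -0.3728]
13.7 bx [-0.4601 -0.1262] by [[-0.4628, -0.4615, -0.4608, -0.4611, -0.4602, -0.4599], [-0.3739, -0.374, -0.3734, -0.3732, -0.373, -0.3725]] wall bx [-0.1393 -0.1293 -0.1271] by [-0.4534 -0.3717]
14.2 bx [-0.4637 -0.1299] by [[-0.4592, -0.4583, -0.4581, -0.4586, -0.4582, -0.4584], [-0.3703, -0.3706, -0.3705, -0.3709, -0.3711, -0.3709]] wall bx [-0.1428 -0.1332 -0.1309] by [-0.4523 -0.3705]
14.7 bx [-0.4673 -0.1335] by [[-0.4554, -0.4551, -0.4553, -0.4561, -0.4564, -0.4568], [-0.3667, -0.3673, -0.3676, -0.3685, -0.3691, -0.3693]] wall bx [-0.1464 -0.1369 -0.1342] by [-0.4511 -0.3693]
knob 69 [ 0.50419943 -0.30828046  0.06212117] (array([ 504.3, -308.3]), array([21.1, 22.2]), 79.5)
plate 114 (array([ 496.2, -274.7]), array([63.2, 11.3]), 12.8)
scene board 1517 (array([ 477.2, -186.5]), array([ 92.1, 345.1]), 14.6)
wall 689 (array([434. , -25.5]), array([86.2, 14. ]), 19.0) 0.08497212751319866Traceback (most recent call last):
  File "<stdin>", line 13, in <module>
    return _quantile_unchecked(
        a, q, axis, out, overwrite_input, method, keepdims, weights)
    return _ureduce(a,
                    func=_quantile_ureduce_func,
    ...<5 lines>...
                    overwrite_input=overwrite_input,
                    method=method)
    r = func(a, **kwargs)
    result = _quantile(arr,
                       quantiles=q,
    ...<2 lines>...
                       out=out,
                       weights=wgt)
    slices_having_nans = np.isnan(arr[-1, ...])
                                  ~~~^^^^^^^^^
IndexError: index -1 is out of bounds for axis 0 with size 0
```

```bash
cat >> h.py <<'E'
from scipy.spatial.transform import Rotation as Ro
def Rd(psi):
    p=np.radians(psi); c,s=np.cos(p),np.sin(p); return np.array([[c,s,0],[s,-c,0],[0,0,-1.]])
def plan(*wps,start=None):
    """print shift/turn numbers for successive calls through TCP waypoints (x,y,z,psi)"""
    if start is None:
        s=read_state(); p,R=np.array(s['position']),np.array(s['tcp_rot'])
        print('t',s['time_s'],'p',p.round(4),'psi',np.degrees(np.arctan2(R[1,0],R[0,0])).round(2),'F',np.round(s['force'],1),'open',round(s['opening']*87,1),'g',s['grasp_force'])
    else: p,R=np.array(start[:3]),Rd(start[3])
    for w in wps:
        q,Q=np.array(w[:3]),Rd(w[3])
        d=R.T@(q-p)/.12; a=Ro.from_matrix(R.T@Q).as_rotvec()/1.5
        n=max(int(np.ceil(np.abs(np.r_[d,a]).max()-1e-9)),1)
        if n>1: # rotation in the first call(s), then shifts
            for i in range(n):
                T=p+(q-p)*(i+1)/n; TR=R@Ro.from_rotvec(a*1.5/n).as_matrix()
                if i==0: pp,RR=p,R
                TR=RR@Ro.from_rotvec(a*1.5/n).as_matrix()
                print('  ',np.r_[RR.T@(T-pp)/.12,a/n].round(3).tolist(), 'rows>=',int(np.ceil(max(np.linalg.norm(T-pp)/.05,np.linalg.norm(a/n)*10.01))))
                pp,RR=T,TR
        else: print('  ',np.r_[d,a].round(3).tolist(),'rows>=',int(np.ceil(max(np.linalg.norm(q-p)/.05,np.linalg.norm(a)*10.01))))
        print('  ->',w); p,R=q,Q
E
python3 - <<'E'
from h import *
W=np.vstack([np.load(n+'0.npz')['W'].reshape(-1,3) for n in('top','scene')])
r=np.hypot(W[:,0]-.688,W[:,1]-.122); 
for z in (.08,.12,.16):
    P=W[(r<.2)&(W[:,2]>z)&(W[:,2]<.5)&(np.hypot(W[:,0]-.49,W[:,1]-.207)>.08)]
    g=np.unique((P[:,:2]/.03).round().astype(int),axis=0)*.03; print(z,g.round(2).tolist())
plan((.3,-.45,.33,30),(.47,-.2,.33,40),(.488,.207,.33,55),(.488,.207,.216,55))
E
```

```text
0.08 [[0.75, 0.12], [0.75, 0.15], [0.75, 0.18], [0.75, 0.21], [0.78, 0.03], [0.78, 0.06], [0.78, 0.09], [0.78, 0.12], [0.78, 0.15], [0.78, 0.18], [0.78, 0.21], [0.78, 0.24], [0.81, 0.03], [0.81, 0.06], [0.81, 0.09], [0.81, 0.12], [0.81, 0.15], [0.81, 0.18], [0.81, 0.21], [0.81, 0.24], [0.84, 0.03], [0.84, 0.06], [0.84, 0.09], [0.84, 0.12], [0.84, 0.15], [0.84, 0.18], [0.84, 0.21], [0.84, 0.24], [0.87, 0.03], [0.87, 0.06], [0.87, 0.09], [0.87, 0.12], [0.87, 0.15], [0.87, 0.18], [0.87, 0.21], [0.87, 0.24], [0.9, 0.09], [0.9, 0.12], [0.9, 0.15]]
0.12 [[0.78, 0.12], [0.78, 0.15], [0.78, 0.18], [0.81, 0.06], [0.81, 0.09], [0.81, 0.12], [0.81, 0.15], [0.81, 0.18], [0.84, 0.06], [0.84, 0.09], [0.84, 0.12], [0.84, 0.15], [0.84, 0.18]]
0.16 [[0.81, 0.06], [0.81, 0.09], [0.81, 0.12], [0.81, 0.15], [0.81, 0.18], [0.84, 0.06], [0.84, 0.09], [0.84, 0.12], [0.84, 0.15], [0.84, 0.18]]
t 0.1 p [ 0.146  -0.607   0.2217] psi 13.51 F [ 0.2 -0.3 -0.3] open 86.9 g 0.0
   [0.777, -0.487, -0.45, -0.001, -0.0, -0.096] rows>= 3
   [0.839, -0.37, -0.451, -0.001, -0.0, -0.096] rows>= 3
  -> (0.3, -0.45, 0.33, 30)
   [0.756, -0.365, 0.0, 0.0, 0.0, -0.039] rows>= 3
   [0.776, -0.321, 0.0, 0.0, 0.0, -0.039] rows>= 3
   [0.793, -0.275, 0.0, 0.0, 0.0, -0.039] rows>= 3
  -> (0.47, -0.2, 0.33, 40)
   [0.765, -0.834, 0.0, 0.0, 0.0, -0.058] rows>= 3
   [0.835, -0.764, 0.0, 0.0, 0.0, -0.058] rows>= 3
   [0.898, -0.688, 0.0, 0.0, 0.0, -0.058] rows>= 3
  -> (0.488, 0.207, 0.33, 55)
   [0.0, 0.0, 0.95, 0.0, 0.0, 0.0] rows>= 3
  -> (0.488, 0.207, 0.216, 55)
```

```bash
python3 - <<'E'
from h import *
plan((.34,-.4,.33,13.5),(.47,-.2,.33,13.5),(.488,.207,.33,13.5))
E
```

```text
t 0.1 p [ 0.146  -0.607   0.2217] psi 13.51 F [ 0.2 -0.3 -0.3] open 86.9 g 0.0
   [0.988, -0.651, -0.45, -0.001, -0.0, 0.0] rows>= 4
   [0.988, -0.65, -0.451, -0.001, -0.0, 0.0] rows>= 4
  -> (0.34, -0.4, 0.33, 13.5)
   [0.721, -0.684, 0.0, 0.0, 0.0, 0.0] rows>= 3
   [0.721, -0.684, 0.0, 0.0, 0.0, 0.0] rows>= 3
  -> (0.47, -0.2, 0.33, 13.5)
   [0.234, -0.816, 0.0, 0.0, 0.0, 0.0] rows>= 3
   [0.234, -0.816, 0.0, 0.0, 0.0, 0.0] rows>= 3
   [0.234, -0.816, 0.0, 0.0, 0.0, 0.0] rows>= 3
   [0.234, -0.816, 0.0, 0.0, 0.0, 0.0] rows>= 3
  -> (0.488, 0.207, 0.33, 13.5)
```

Emit:
{"fn": "drive_tool", "kwargs": {"steps": [[87, 0.99, -0.65, -0.45, 0, 0, 0], [87, 0.99, -0.65, -0.45, 0, 0, 0], [87, 0.99, -0.65, -0.45, 0, 0, 0], [87, 0.99, -0.65, -0.45, 0, 0, 0], [87, 0.99, -0.65, -0.45, 0, 0, 0]]}}

```text
time_s: 0.6
position: [0.2442, -0.5035, 0.277]
tcp_rot: [[0.972, 0.236, -0.0], [0.236, -0.972, -0.001], [-0.0, 0.001, -1.0]]
force: [0.2, -0.9, 0.3]
opening: 1.001
grasp_force: 0.0
```

Emit:
{"fn": "drive_tool", "kwargs": {"steps": [[87, 0.99, -0.65, -0.45, 0, 0, 0], [87, 0.99, -0.65, -0.45, 0, 0, 0], [87, 0.99, -0.65, -0.45, 0, 0, 0], [87, 0.99, -0.65, -0.45, 0, 0, 0], [87, 0.99, -0.65, -0.45, 0, 0, 0]]}}

```text
time_s: 1.1
position: [0.3406, -0.4011, 0.3303]
tcp_rot: [[0.972, 0.235, -0.001], [0.235, -0.972, -0.001], [-0.001, 0.001, -1.0]]
force: [-0.7, -0.4, -0.9]
opening: 0.998
grasp_force: 0.0
```

Emit:
{"fn": "drive_tool", "kwargs": {"steps": [[87, 0.72, -0.68, 0, 0, 0, 0], [87, 0.72, -0.68, 0, 0, 0, 0], [87, 0.72, -0.68, 0, 0, 0, 0], [87, 0.72, -0.68, 0, 0, 0, 0]]}}

```text
time_s: 1.5
position: [0.4053, -0.3005, 0.3293]
tcp_rot: [[0.972, 0.235, -0.002], [0.235, -0.972, 0.002], [-0.001, -0.002, -1.0]]
force: [-0.3, -0.1, 0.1]
opening: 1.003
grasp_force: 0.0
```

Emit:
{"fn": "drive_tool", "kwargs": {"steps": [[87, 0.72, -0.68, 0, 0, 0, 0], [87, 0.72, -0.68, 0, 0, 0, 0], [87, 0.72, -0.68, 0, 0, 0, 0], [87, 0.72, -0.68, 0, 0, 0, 0]]}}

```text
time_s: 1.9
position: [0.4708, -0.202, 0.3296]
tcp_rot: [[0.972, 0.234, -0.001], [0.234, -0.972, 0.0], [-0.001, -0.001, -1.0]]
force: [0.6, -0.4, -0.4]
opening: 0.999
grasp_force: 0.0
```

Emit:
{"fn": "drive_tool", "kwargs": {"steps": [[87, 0.23, -0.82, 0, 0, 0, 0], [87, 0.23, -0.82, 0, 0, 0, 0], [87, 0.23, -0.82, 0, 0, 0, 0]]}}

```text
time_s: 2.2
position: [0.4729, -0.0974, 0.3298]
tcp_rot: [[0.972, 0.236, -0.003], [0.236, -0.972, 0.002], [-0.002, -0.003, -1.0]]
force: [0.2, -0.1, -0.1]
opening: 1.003
grasp_force: 0.0
```

Emit:
{"fn": "drive_tool", "kwargs": {"steps": [[87, 0.23, -0.82, 0, 0, 0, 0], [87, 0.23, -0.82, 0, 0, 0, 0], [87, 0.23, -0.82, 0, 0, 0, 0]]}}

```text
time_s: 2.5
position: [0.4778, 0.0045, 0.3301]
tcp_rot: [[0.972, 0.237, -0.001], [0.237, -0.972, 0.001], [-0.001, -0.001, -1.0]]
force: [0.5, -0.8, -0.8]
opening: 1.001
grasp_force: 0.0
```

Emit:
{"fn": "drive_tool", "kwargs": {"steps": [[87, 0.23, -0.82, 0, 0, 0, 0], [87, 0.23, -0.82, 0, 0, 0, 0], [87, 0.23, -0.82, 0, 0, 0, 0]]}}

```text
time_s: 2.8
position: [0.4827, 0.1064, 0.3302]
tcp_rot: [[0.972, 0.237, -0.0], [0.237, -0.972, 0.001], [0.0, -0.001, -1.0]]
force: [-0.4, -0.2, -0.4]
opening: 1.001
grasp_force: 0.0
```

Emit:
{"fn": "drive_tool", "kwargs": {"steps": [[87, 0.23, -0.82, 0, 0, 0, 0], [87, 0.23, -0.82, 0, 0, 0, 0], [87, 0.23, -0.82, 0, 0, 0, 0], [87, 0.23, -0.82, 0, 0, 0, 0]]}}

```text
time_s: 3.2
position: [0.487, 0.2052, 0.3299]
tcp_rot: [[0.972, 0.234, -0.0], [0.234, -0.972, -0.002], [-0.001, 0.002, -1.0]]
force: [-0.5, -0.3, 0.1]
opening: 0.998
grasp_force: 0.0
```

```bash
python3 - <<'E'
from h import *
plan((.488,.207,.33,13.5),(.488,.207,.218,13.5))
c=cam('wrist'); cv2.imwrite('pics/w1.png',c['color']); print(c['fx'],c['fy'],c['cx'],c['cy'],(-c['R'].T@c['t']).round(3),c['R'].round(2).tolist())
E
```

```text
t 3.2 p [0.487  0.2052 0.3299] psi 13.51 F [-0.5 -0.3  0.1] open 86.8 g 0.0
   [0.011, -0.013, -0.001, 0.001, 0.001, 0.0] rows>= 1
  -> (0.488, 0.207, 0.33, 13.5)
   [0.0, 0.0, 0.933, 0.0, 0.0, 0.0] rows>= 3
  -> (0.488, 0.207, 0.218, 13.5)
371.64829954431775 371.64829954431775 320.82148223887214 235.66237420709706 [0.551 0.22  0.492] [[0.23, -0.97, 0.0], [-0.94, -0.23, 0.24], [-0.23, -0.06, -0.97]]
```

View pics/w1.png

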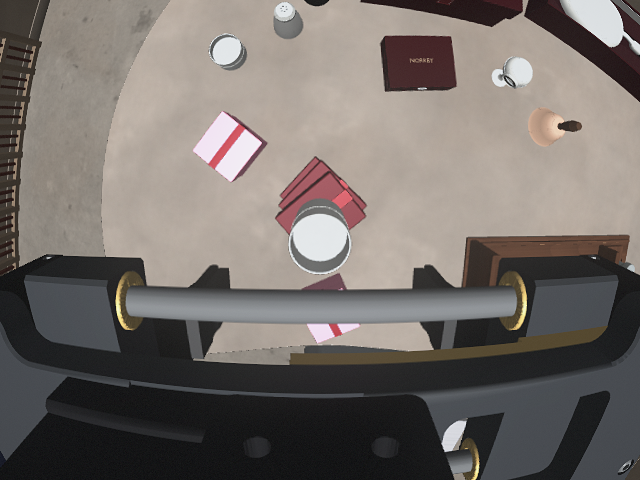

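The wrist view shows the cup at (320,240), centred between the fingers, which sit at about (210,310) and (430,310). I'll descend and grip.

Emit:
{"fn": "drive_tool", "kwargs": {"steps": [[87, 0.01, -0.01, 0.4, 0, 0, 0], [87, 0.01, -0.01, 0.8, 0, 0, 0], [87, 0.01, -0.01, 0.92, 0, 0, 0], [87, 0.01, -0.01, 0.92, 0, 0, 0], [20, 0.01, -0.01, 0.92, 0, 0, 0], [20, 0.01, -0.01, 0.92, 0, 0, 0], [20, 0.01, -0.01, 0.92, 0, 0, 0], [20, 0.01, -0.01, 0.92, 0, 0, 0]]}}

```text
time_s: 4.05
position: [0.4875, 0.2085, 0.2214]
tcp_rot: [[0.972, 0.234, 0.003], [0.234, -0.972, 0.0], [0.003, 0.0, -1.0]]
force: [-0.2, -0.0, -0.2]
opening: 0.727
grasp_force: 0.0
```

Emit:
{"fn": "drive_tool", "kwargs": {"steps": [[20, 0, 0, 0, 0, 0, 0], [20, 0, 0, 0, 0, 0, 0], [20, 0, 0, 0, 0, 0, 0], [20, 0, 0, 0, 0, 0, 0]]}}

```text
time_s: 4.45
position: [0.4869, 0.2085, 0.2204]
tcp_rot: [[0.972, 0.234, 0.0], [0.234, -0.972, -0.0], [0.0, 0.0, -1.0]]
force: [-0.4, -0.5, 1.8]
opening: 0.463
grasp_force: 30.0
```

```bash
python3 - <<'E'
from h import *
plan((.488,.207,.26,13.5),(.688,.122,.12,13.5))
E
```

```text
t 4.45 p [0.4869 0.2085 0.2204] psi 13.53 F [-0.4 -0.5  1.8] open 40.3 g 30.000026686757337
   [0.006, 0.015, -0.33, 0.0, -0.0, 0.0] rows>= 1
  -> (0.488, 0.207, 0.26, 13.5)
   [0.728, 0.539, 0.583, 0.0, 0.0, 0.0] rows>= 3
   [0.728, 0.539, 0.583, 0.0, 0.0, 0.0] rows>= 3
  -> (0.688, 0.122, 0.12, 13.5)
```

Emit:
{"fn": "drive_tool", "kwargs": {"steps": [[20, 0, 0, -0.15, 0, 0, 0], [20, 0, 0, -0.4, 0, 0, 0], [20, 0.2, 0.15, -0.4, 0, 0, 0], [20, 0.5, 0.35, -0.4, 0, 0, 0], [20, 0.73, 0.54, -0.4, 0, 0, 0], [20, 0.73, 0.54, -0.4, 0, 0, 0]]}}

```text
time_s: 5.05
position: [0.5916, 0.1638, 0.2677]
tcp_rot: [[0.973, 0.231, 0.004], [0.231, -0.973, -0.001], [0.004, 0.002, -1.0]]
force: [-0.2, 0.3, 0.4]
opening: 0.462
grasp_force: 30.0
```

Emit:
{"fn": "drive_tool", "kwargs": {"steps": [[20, 0.3, 0.22, 0.1, 0, 0, 0], [20, 0.6, 0.45, 0.4, 0, 0, 0], [20, 0.73, 0.54, 0.8, 0, 0, 0], [20, 0.73, 0.54, 0.8, 0, 0, 0], [20, 0.73, 0.54, 0.8, 0, 0, 0]]}}

```text
time_s: 5.55
position: [0.6852, 0.1235, 0.1689]
tcp_rot: [[0.972, 0.233, -0.007], [0.233, -0.972, 0.0], [-0.007, -0.002, -1.0]]
force: [0.1, -0.8, -0.6]
opening: 0.462
grasp_force: 30.0
```

```bash
python3 - <<'E'
from m import *
plan((.688,.1215,.075,13.5),(.688,.1215,.0665,13.5))
for n in ('top','scene'):
    d=np.load(n+'0.npz')['W'].reshape(-1,3); P=d[(np.hypot(d[:,0]-.688,d[:,1]-.122)<.062)&(d[:,2]>.031)&(d[:,2]<.043)]; print(rect(P))
E
```

```text
t 5.55 p [0.6852 0.1235 0.1689] psi 13.48 F [ 0.1 -0.8 -0.6] open 40.2 g 29.99962288638926
   [0.025, 0.023, 0.782, -0.001, 0.005, -0.0] rows>= 2
  -> (0.688, 0.1215, 0.075, 13.5)
   [0.0, 0.0, 0.071, 0.0, 0.0, 0.0] rows>= 1
  -> (0.688, 0.1215, 0.0665, 13.5)
(array([685.5, 124.4]), array([69.9, 87.9]), 18.4)
(array([689.3, 127. ]), array([68.1, 90.6]), 19.2)
```

Emit:
{"fn": "drive_tool", "kwargs": {"steps": [[20, 0.01, 0, 0.3, 0, 0, 0], [20, 0.01, 0, 0.6, 0, 0, 0], [20, 0.01, 0, 0.76, 0, 0, 0], [20, 0.01, 0, 0.76, 0, 0, 0], [20, 0.01, 0, 0.76, 0, 0, 0]]}}

```text
time_s: 6.05
position: [0.6893, 0.1247, 0.0835]
tcp_rot: [[0.972, 0.235, 0.003], [0.235, -0.972, 0.0], [0.003, 0.0, -1.0]]
force: [0.6, -0.4, 0.3]
opening: 0.461
grasp_force: 30.0
```

```bash
python3 - <<'E'
from m import *
plan((.687,.123,.0655,13.5))
E
```

```text
t 6.05 p [0.6893 0.1247 0.0835] psi 13.57 F [ 0.6 -0.4  0.3] open 40.1 g 29.999632584076608
   [-0.022, 0.009, 0.15, 0.0, -0.002, 0.001] rows>= 1
  -> (0.687, 0.123, 0.0655, 13.5)
```

Emit:
{"fn": "drive_tool", "kwargs": {"steps": [[20, -0.01, 0, 0.06, 0, 0, 0], [20, -0.01, 0, 0.1, 0, 0, 0], [20, -0.01, 0, 0.12, 0, 0, 0], [20, -0.01, 0, 0.13, 0, 0, 0], [20, -0.01, 0, 0.14, 0, 0, 0], [20, -0.01, 0, 0.14, 0, 0, 0]]}}

```text
time_s: 6.65
position: [0.6874, 0.1234, 0.0652]
tcp_rot: [[0.972, 0.234, 0.0], [0.234, -0.972, -0.0], [0.0, 0.0, -1.0]]
force: [-1.7, -0.2, 3.6]
opening: 0.464
grasp_force: 30.0
```

Contact (3.6 N). I'll release and retreat.

Emit:
{"fn": "drive_tool", "kwargs": {"steps": [[48, 0, 0, 0, 0, 0, 0], [60, 0, 0, 0, 0, 0, 0], [75, 0, 0, 0, 0, 0, 0], [75, 0, 0, -0.2, 0, 0, 0], [75, 0, 0, -0.5, 0, 0, 0], [87, 0, 0, -1, 0, 0, 0], [87, 0, 0, -1, 0, 0, 0], [87, 0, 0, -1, 0, 0, 0]]}}

```text
time_s: 7.45
position: [0.6894, 0.1235, 0.1873]
tcp_rot: [[0.972, 0.234, 0.007], [0.234, -0.972, 0.0], [0.006, 0.001, -1.0]]
force: [0.1, -0.8, -0.9]
opening: 0.981
grasp_force: 0.0
```

```bash
python3 - <<'E'
from m import *
plan((.62,.15,.25,30),(.491,.2075,.25,53.4),(.491,.2075,.151,53.4))
for n in ('top','scene'):
    c=cam(n); W=cloud(c).reshape(-1,3)
    np.savez(n+'1.npz',W=W.reshape(480,640,3),color=c['color'])
    def s(x,y,r,a,b): return W[(np.hypot(W[:,0]-x,W[:,1]-y)<r)&(W[:,2]>a)&(W[:,2]<b)]
    print(n,'small',rect(s(.491,.207,.06,.15,.197)),'cup',rect(s(.688,.122,.035,.05,.11)),s(.688,.122,.035,.05,.13)[:,2].max())
E
```

```text
t 7.45 p [0.6894 0.1235 0.1873] psi 13.51 F [ 0.1 -0.8 -0.9] open 85.3 g 0.0
   [-0.507, -0.349, -0.526, 0.002, -0.004, -0.192] rows>= 2
  -> (0.62, 0.15, 0.25, 30)
   [-0.691, -0.952, 0.0, 0.0, 0.0, -0.272] rows>= 3
  -> (0.491, 0.2075, 0.25, 53.4)
   [0.0, 0.0, 0.825, 0.0, 0.0, 0.0] rows>= 2
  -> (0.491, 0.2075, 0.151, 53.4)
top small (array([0., 0.]), array([0., 0.]), 0.0) cup (array([677.2, 112.8]), array([12.9, 37.5]), 53.4) 0.10942660449655127
scene small (array([493. , 207.6]), array([47.7, 64.8]), 53.3) cup (array([689. , 124.8]), array([40.7, 45.2]), 56.4) 0.10934164496677394
```

Emit:
{"fn": "drive_tool", "kwargs": {"steps": [[87, -0.25, -0.17, -0.53, 0, 0, -0.1], [87, -0.51, -0.35, -0.53, 0, 0, -0.19], [87, -0.51, -0.35, -0.53, 0, 0, -0.19], [87, -0.51, -0.35, -0.53, 0, 0, -0.19]]}}

```text
time_s: 7.95
position: [0.6165, 0.1505, 0.2464]
tcp_rot: [[0.867, 0.498, -0.003], [0.498, -0.867, -0.0], [-0.003, -0.001, -1.0]]
force: [0.6, 0.8, -0.4]
opening: 1.001
grasp_force: 0.0
```

Emit:
{"fn": "drive_tool", "kwargs": {"steps": [[87, -0.69, -0.95, 0, 0, 0, -0.27], [87, -0.69, -0.95, 0, 0, 0, -0.27], [87, -0.69, -0.95, 0, 0, 0, -0.27], [87, -0.69, -0.95, 0, 0, 0, -0.27], [87, -0.69, -0.95, 0, 0, 0, -0.27], [87, -0.69, -0.95, 0, 0, 0, -0.27]]}}

```text
time_s: 8.55
position: [0.4914, 0.2071, 0.2469]
tcp_rot: [[0.603, 0.798, 0.0], [0.798, -0.603, -0.0], [-0.0, 0.0, -1.0]]
force: [0.1, 0.7, -0.7]
opening: 0.999
grasp_force: 0.0
```

```bash
python3 - <<'E'
from m import *
plan((.492,.2075,.16,53.4))
c=cam('wrist'); cv2.imwrite('pics/w2.png',c['color'])
E
```

```text
t 8.55 p [0.4914 0.2071 0.2469] psi 52.94 F [ 0.1  0.7 -0.7] open 86.9 g 0.0
   [0.006, 0.002, 0.724, 0.0, 0.0, -0.005] rows>= 2
  -> (0.492, 0.2075, 0.16, 53.4)
```

View pics/w2.png

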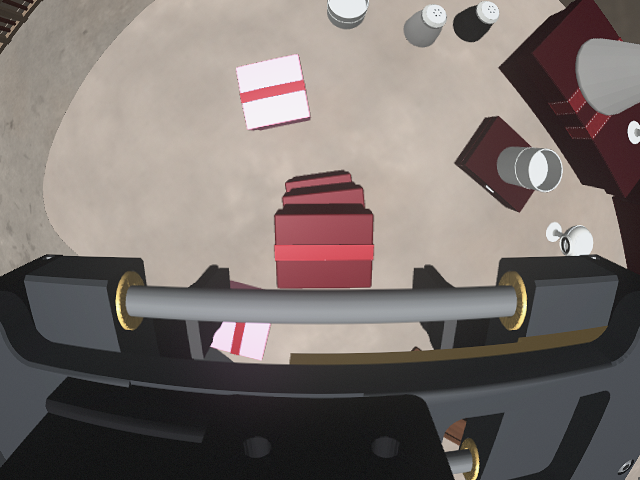

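The cup stands on the case lid at (530,168). The small box is square between the fingers at (323,250), with the lower boxes turned slightly. I'll grip it.

Emit:
{"fn": "drive_tool", "kwargs": {"steps": [[87, 0, 0, 0.4, 0, 0, 0], [87, 0, 0, 0.7, 0, 0, 0], [87, 0, 0, 0.72, 0, 0, 0], [87, 0, 0, 0.72, 0, 0, 0], [45, 0, 0, 0.72, 0, 0, 0], [45, 0, 0, 0.72, 0, 0, 0], [45, 0, 0, 0.72, 0, 0, 0], [45, 0, 0, 0.72, 0, 0, 0]]}}

```text
time_s: 9.4
position: [0.4903, 0.2078, 0.1625]
tcp_rot: [[0.601, 0.799, 0.003], [0.799, -0.601, 0.0], [0.002, 0.002, -1.0]]
force: [-0.0, 0.2, 0.1]
opening: 0.718
grasp_force: 0.3
```

Emit:
{"fn": "drive_tool", "kwargs": {"steps": [[45, 0, 0, 0, 0, 0, 0], [45, 0, 0, 0, 0, 0, 0]]}}

```text
time_s: 9.6
position: [0.4903, 0.2077, 0.1623]
tcp_rot: [[0.601, 0.799, 0.002], [0.799, -0.601, 0.0], [0.001, 0.002, -1.0]]
force: [-0.3, -1.4, 5.6]
opening: 0.686
grasp_force: 30.0
```

```bash
python3 - <<'E'
from m import *
o=np.array([.475,-.186]); t=np.radians(14.2); ax=np.array([-np.sin(t),np.cos(t)])
for x in (-.055,.016,.100): print(x,(o+x*ax).round(4))
b=(o-.055*ax).tolist()
plan((.492,.207,.26,53),(.50,.05,.2,70),(*b,.15,104.2),(*b,.045,104.2))
E
```

```text
-0.055 [ 0.4885 -0.2393]
0.016 [ 0.4711 -0.1705]
0.1 [ 0.4505 -0.0891]
t 9.6 p [0.4903 0.2077 0.1623] psi 53.05 F [-0.3 -1.4  5.6] open 59.7 g 30.00103836413473
   [0.005, 0.016, -0.814, 0.001, -0.001, 0.001] rows>= 2
  -> (0.492, 0.207, 0.26, 53)
   [-0.502, 0.42, 0.25, 0.0, 0.0, -0.099] rows>= 2
   [-0.559, 0.341, 0.25, 0.0, 0.0, -0.099] rows>= 2
  -> (0.5, 0.05, 0.2, 70)
   [-0.766, 0.245, 0.139, 0.0, 0.0, -0.133] rows>= 2
   [-0.799, 0.089, 0.139, 0.0, 0.0, -0.133] rows>= 2
   [-0.801, -0.071, 0.139, 0.0, 0.0, -0.133] rows>= 2
  -> (0.4884919062233341, -0.23931949424423263, 0.15, 104.2)
   [0.0, 0.0, 0.875, 0.0, 0.0, 0.0] rows>= 3
  -> (0.4884919062233341, -0.23931949424423263, 0.045, 104.2)
```

Emit:
{"fn": "drive_tool", "kwargs": {"steps": [[45, 0, 0, -0.1, 0, 0, 0], [45, 0, 0, -0.3, 0, 0, 0], [45, 0, 0, -0.6, 0, 0, 0], [45, 0, 0, -0.7, 0, 0, 0], [45, 0, 0, -0.7, 0, 0, 0]]}}

```text
time_s: 10.1
position: [0.4906, 0.208, 0.2473]
tcp_rot: [[0.601, 0.799, 0.005], [0.799, -0.601, 0.001], [0.004, 0.003, -1.0]]
force: [-0.5, 0.3, -0.3]
opening: 0.686
grasp_force: 30.0
```

Emit:
{"fn": "drive_tool", "kwargs": {"steps": [[45, -0.25, 0.2, 0.1, 0, 0, -0.05], [45, -0.5, 0.42, 0.15, 0, 0, -0.1], [45, -0.5, 0.42, 0.15, 0, 0, -0.1], [45, -0.5, 0.42, 0.15, 0, 0, -0.1]]}}

```text
time_s: 10.5
position: [0.4927, 0.1288, 0.2258]
tcp_rot: [[0.478, 0.879, -0.004], [0.879, -0.478, 0.0], [-0.001, -0.003, -1.0]]
force: [-0.0, 0.6, -1.0]
opening: 0.687
grasp_force: 30.0
```

Emit:
{"fn": "drive_tool", "kwargs": {"steps": [[45, -0.28, 0.17, 0.1, 0, 0, -0.05], [45, -0.56, 0.34, 0.2, 0, 0, -0.1], [45, -0.56, 0.34, 0.2, 0, 0, -0.1]]}}

```text
time_s: 10.8
position: [0.4971, 0.0487, 0.2016]
tcp_rot: [[0.341, 0.94, -0.003], [0.94, -0.341, -0.001], [-0.002, -0.003, -1.0]]
force: [0.4, 0.8, -0.8]
opening: 0.69
grasp_force: 30.0
```

Emit:
{"fn": "drive_tool", "kwargs": {"steps": [[45, -0.38, 0.12, 0.1, 0, 0, -0.07], [45, -0.77, 0.25, 0.15, 0, 0, -0.13], [45, -0.77, 0.25, 0.15, 0, 0, -0.13], [45, -0.77, 0.25, 0.15, 0, 0, -0.13]]}}

```text
time_s: 11.2
position: [0.4947, -0.0458, 0.185]
tcp_rot: [[0.153, 0.988, -0.001], [0.988, -0.153, 0.001], [0.001, -0.001, -1.0]]
force: [-0.4, -0.4, -0.5]
opening: 0.686
grasp_force: 30.0
```

Emit:
{"fn": "drive_tool", "kwargs": {"steps": [[45, -0.4, 0.04, 0.1, 0, 0, -0.07], [45, -0.8, 0.09, 0.15, 0, 0, -0.13], [45, -0.8, 0.09, 0.15, 0, 0, -0.13], [45, -0.8, 0.09, 0.15, 0, 0, -0.13]]}}

```text
time_s: 11.6
position: [0.4913, -0.1415, 0.1672]
tcp_rot: [[-0.043, 0.999, -0.0], [0.999, 0.043, 0.001], [0.001, -0.0, -1.0]]
force: [-0.0, 0.4, -1.3]
opening: 0.688
grasp_force: 30.0
```

Emit:
{"fn": "drive_tool", "kwargs": {"steps": [[45, -0.4, -0.03, 0, 0, 0, -0.07], [45, -0.8, -0.07, 0, 0, 0, -0.13], [45, -0.8, -0.07, 0, 0, 0, -0.13], [45, -0.8, -0.07, 0, 0, 0, -0.13], [45, -0.8, -0.07, 0, 0, 0, -0.13], [45, -0.8, -0.07, 0, 0, 0, -0.13]]}}

```text
time_s: 12.2
position: [0.4869, -0.2364, 0.1673]
tcp_rot: [[-0.24, 0.971, -0.001], [0.971, 0.24, 0.001], [0.001, -0.001, -1.0]]
force: [-0.2, 0.6, -0.9]
opening: 0.687
grasp_force: 30.0
```

```bash
python3 - <<'E'
from m import *
b=(.4885,-.2393)
plan((*b,.06,104.2))
c=cam('wrist'); cv2.imwrite('pics/w3.png',c['color'])
for n in ('top','scene'):
    c=cam(n); np.savez(n+'2.npz',W=cloud(c),color=c['color'])
E
```

```text
t 12.2 p [ 0.4869 -0.2364  0.1673] psi 103.88 F [-0.2  0.6 -0.9] open 59.7 g 29.999815807677805
   [-0.027, 0.008, 0.894, -0.0, -0.001, -0.004] rows>= 3
  -> (0.4885, -0.2393, 0.06, 104.2)
```

View pics/w3.png

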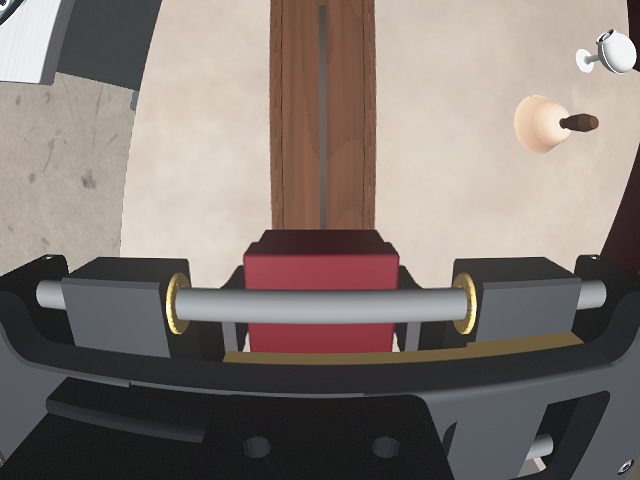

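The small box at (245–398, 255) hangs over the rack, and its groove runs at columns 323–325. I'll measure the lateral offset between box and groove.

```bash
cat >> h.py <<'E'
def wray(c,uv,z):
    d=(np.array(uv,float)-[c['cx'],c['cy']])/c['fx']; r=np.linalg.norm(d,axis=1); k=np.where(r>1e-9,np.sin(r)/np.maximum(r,1e-9),1)
    D=np.c_[d*k[:,None],np.cos(r)]@c['R']; C=-c['R'].T@c['t']; return C+D*((z-C[2])/D[:,2])[:,None]
def wlook(ztop=None,save=None):
    """rack lateral lines in tool frame from the wrist camera (tool y at the board), by row scan"""
    s=read_state(); p,R=np.array(s['position']),np.array(s['tcp_rot']); c=cam('wrist'); g=cv2.cvtColor(c['color'],cv2.COLOR_BGR2GRAY).astype(float); hsv=cv2.cvtColor(c['color'],cv2.COLOR_BGR2HSV)
    G,L,Rr=[],[],[]
    for v in range(30,215,8):
        row=g[v,300:350]; G.append((300+row.argmin(),v))
        m=np.flatnonzero(hsv[v,230:420,1]>85); L.append((230+m.min()-.5,v)); Rr.append((230+m.max()+.5,v))
    for n,uv,z in(('groove',G,.008),('left',L,.008),('right',Rr,.008)):
        q=(wray(c,uv,z)-p)@R; f=np.polyfit(q[:,0],q[:,1],1); print(n,'tool y at x=0:',(f[1]*1000).round(1),'mm; slope deg',np.degrees(f[0]).round(2),'res mm',(np.std(q[:,1]-np.polyval(f,q[:,0]))*1000).round(2), 'xrange',q[:,0].min().round(3),q[:,0].max().round(3))
    return c,p,R
E
python3 - <<'E'
from m import *
c,p,R=wlook()
zt=p[2]-.0203+.05
q=(wray(c,[(245,256),(398,256)],zt)-p)@R; print('box top front',(q*1000).round(1))
d=np.load('top2.npz')['W'].reshape(-1,3);print('stop knob check, top cam tilt only')
E
```

```text
groove tool y at x=0: 5.0 mm; slope deg -0.5 res mm 4.38 xrange 0.005 0.168
left tool y at x=0: -43.0 mm; slope deg -0.29 res mm 0.2 xrange 0.005 0.169
right tool y at x=0: 47.6 mm; slope deg -0.25 res mm 0.32 xrange 0.005 0.169
box top front [[ 23.8 -28.2 -29.7]
 [ 23.7  29.7 -29.7]]
stop knob check, top cam tilt only
```

Emit:
{"fn": "drive_tool", "kwargs": {"steps": [[45, -0.02, 0.011, 0.3, 0, 0, -0.004], [45, -0.02, 0.011, 0.6, 0, 0, -0.004], [45, -0.02, 0.011, 0.9, 0, 0, -0.004], [45, -0.02, 0.011, 0.95, 0, 0, -0.004], [45, -0.02, 0.011, 0.95, 0, 0, -0.004], [45, -0.02, 0.011, 0.95, 0, 0, -0.004]]}}

```text
time_s: 13.0
position: [0.4898, -0.2417, 0.0546]
tcp_rot: [[-0.244, 0.97, 0.002], [0.97, 0.244, -0.001], [-0.002, 0.002, -1.0]]
force: [0.6, -0.2, -0.9]
opening: 0.687
grasp_force: 30.0
```

```bash
python3 - <<'E'
from m import *
plan((.4885,-.2393,.0288,104.2))
c,p,R=wlook()
zt=p[2]-.0203+.05
E
```

```text
t 13.0 p [ 0.4898 -0.2417  0.0546] psi 104.1 F [ 0.6 -0.2 -0.9] open 59.8 g 29.99976912047714
   [0.022, -0.006, 0.215, 0.001, 0.001, -0.001] rows>= 1
  -> (0.4885, -0.2393, 0.0288, 104.2)
groove tool y at x=0: 4.8 mm; slope deg -0.94 res mm 2.05 xrange 0.026 0.132
left tool y at x=0: -44.8 mm; slope deg 0.06 res mm 0.14 xrange 0.026 0.133
right tool y at x=0: 45.8 mm; slope deg 0.08 res mm 0.2 xrange 0.026 0.133
```

Emit:
{"fn": "drive_tool", "kwargs": {"steps": [[45, 0.015, 0, 0.06, 0, 0, 0], [45, 0.015, 0, 0.12, 0, 0, 0], [45, 0.015, 0, 0.16, 0, 0, 0], [45, 0.015, 0, 0.19, 0, 0, 0], [45, 0.015, 0, 0.21, 0, 0, 0], [45, 0.015, 0, 0.22, 0, 0, 0], [45, 0.015, 0, 0.22, 0, 0, 0]]}}

```text
time_s: 13.75
position: [0.4882, -0.2392, 0.0283]
tcp_rot: [[-0.244, 0.97, -0.0], [0.97, 0.244, 0.0], [0.0, -0.0, -1.0]]
force: [-3.0, 1.3, 11.9]
opening: 0.685
grasp_force: 30.0
```

Emit:
{"fn": "drive_tool", "kwargs": {"steps": [[64, 0, 0, -0.01, 0, 0, 0], [75, 0, 0, -0.01, 0, 0, 0], [87, 0, 0, -0.01, 0, 0, 0], [87, 0, 0, -0.2, 0, 0, 0], [87, 0, 0, -0.5, 0, 0, 0], [87, 0, 0, -1, 0, 0, 0], [87, 0, 0, -1, 0, 0, 0], [87, 0, 0, -1, 0, 0, 0]]}}

```text
time_s: 14.55
position: [0.4897, -0.2402, 0.1489]
tcp_rot: [[-0.244, 0.97, 0.004], [0.97, 0.244, -0.003], [-0.004, 0.003, -1.0]]
force: [-0.2, -0.1, 0.5]
opening: 0.998
grasp_force: 0.0
```

```bash
python3 - <<'E'
from m import *
plan((.49,-.13,.24,84),(.49,.05,.24,70),(.493,.205,.24,59.5))
for n in ('top','scene'):
    c=cam(n); W=cloud(c).reshape(-1,3); np.savez(n+'3.npz',W=W.reshape(480,640,3),color=c['color'])
    def s(x,y,r,a,b): return W[(np.hypot(W[:,0]-x,W[:,1]-y)<r)&(W[:,2]>a)&(W[:,2]<b)]
    print(n,'med top',rect(s(.491,.207,.06,.134,.15)),'med all',rect(s(.491,.207,.07,.09,.15)))
    print('small top',rect(s(.4885,-.24,.05,.053,.064)))
E
```

```text
t 14.55 p [ 0.4897 -0.2402  0.1489] psi 104.1 F [-0.2 -0.1  0.5] open 86.8 g 0.0
   [0.887, 0.229, -0.762, 0.003, 0.002, 0.234] rows>= 3
  -> (0.49, -0.13, 0.24, 84)
   [0.746, -0.078, 0.0, 0.0, 0.0, 0.081] rows>= 2
   [0.731, -0.169, 0.0, 0.0, 0.0, 0.081] rows>= 2
  -> (0.49, 0.05, 0.24, 70)
   [0.611, -0.209, 0.0, 0.0, 0.0, 0.061] rows>= 2
   [0.589, -0.264, 0.0, 0.0, 0.0, 0.061] rows>= 2
  -> (0.493, 0.205, 0.24, 59.5)
top med top (array([493.5, 205. ]), array([62.7, 60.2]), 59.7) med all (array([493.3, 205. ]), array([62.8, 60.3]), 59.6)
small top (array([0., 0.]), array([0., 0.]), 0.0)
scene med top (array([494.5, 206.6]), array([61.9, 64.5]), 59.2) med all (array([494.5, 206.6]), array([61.9, 64.6]), 59.4)
small top (array([ 511. , -207.1]), array([4.2, 0. ]), 131.4)
```

Emit:
{"fn": "drive_tool", "kwargs": {"steps": [[87, 0.45, 0.1, -0.5, 0, 0, 0.08], [87, 0.89, 0.23, -0.76, 0, 0, 0.16], [87, 0.89, 0.23, -0.76, 0, 0, 0.23], [87, 0.89, 0.23, -0.76, 0, 0, 0.23], [87, 0.89, 0.23, -0.76, 0, 0, 0.23]]}}

```text
time_s: 15.15
position: [0.4886, -0.1282, 0.2368]
tcp_rot: [[0.096, 0.995, -0.002], [0.995, -0.096, 0.001], [0.0, -0.002, -1.0]]
force: [0.2, -1.1, 0.4]
opening: 0.999
grasp_force: 0.0
```

Emit:
{"fn": "drive_tool", "kwargs": {"steps": [[87, 0.75, -0.08, 0, 0, 0, 0.08], [87, 0.75, -0.08, 0, 0, 0, 0.08], [87, 0.75, -0.08, 0, 0, 0, 0.08]]}}

```text
time_s: 15.45
position: [0.4863, -0.0354, 0.2356]
tcp_rot: [[0.214, 0.977, -0.006], [0.977, -0.214, 0.003], [0.002, -0.007, -1.0]]
force: [-0.0, 0.5, 0.7]
opening: 1.004
grasp_force: 0.0
```

Emit:
{"fn": "drive_tool", "kwargs": {"steps": [[87, 0.73, -0.17, 0, 0, 0, 0.08], [87, 0.73, -0.17, 0, 0, 0, 0.08], [87, 0.73, -0.17, 0, 0, 0, 0.08]]}}

```text
time_s: 15.75
position: [0.4865, 0.0536, 0.2362]
tcp_rot: [[0.329, 0.944, -0.004], [0.944, -0.329, 0.001], [-0.0, -0.004, -1.0]]
force: [0.3, -0.2, 0.7]
opening: 0.992
grasp_force: 0.0
```

Emit:
{"fn": "drive_tool", "kwargs": {"steps": [[87, 0.61, -0.21, 0, 0, 0, 0.06], [87, 0.61, -0.21, 0, 0, 0, 0.06], [87, 0.61, -0.21, 0, 0, 0, 0.06]]}}

```text
time_s: 16.05
position: [0.4883, 0.1294, 0.2366]
tcp_rot: [[0.414, 0.91, -0.002], [0.91, -0.414, -0.0], [-0.001, -0.002, -1.0]]
force: [0.1, 0.1, -0.6]
opening: 0.997
grasp_force: 0.0
```

Emit:
{"fn": "drive_tool", "kwargs": {"steps": [[87, 0.59, -0.26, 0, 0, 0, 0.06], [87, 0.59, -0.26, 0, 0, 0, 0.06], [87, 0.59, -0.26, 0, 0, 0, 0.06], [87, 0.59, -0.26, 0, 0, 0, 0.06]]}}

```text
time_s: 16.45
position: [0.4896, 0.2044, 0.237]
tcp_rot: [[0.496, 0.868, -0.002], [0.868, -0.496, -0.002], [-0.002, -0.001, -1.0]]
force: [-0.2, -1.0, 0.9]
opening: 0.999
grasp_force: 0.0
```

```bash
python3 - <<'E'
from m import *
plan((.4935,.206,.112,59.5))
c=cam('top');cv2.imwrite('pics/t3.png',cv2.resize(c['color'][215:335,150:460],(775,300),interpolation=cv2.INTER_CUBIC)); W=cloud(c).reshape(-1,3)
P=W[(np.hypot(W[:,0]-.4885,W[:,1]+.24)<.05)&(W[:,2]>.048)&(W[:,2]<.068)]; print(len(P),rect(P))
E
```

```text
t 16.45 p [0.4896 0.2044 0.237 ] psi 60.28 F [-0.2 -1.   0.9] open 86.9 g 0.0
   [0.015, 0.011, 0.521, -0.0, 0.001, 0.005] rows>= 2
   [0.015, 0.011, 0.521, -0.0, 0.001, 0.005] rows>= 2
  -> (0.4935, 0.206, 0.112, 59.5)
544 (array([ 488.5, -247.6]), array([62. , 69.3]), 14.8)
```

View pics/t3.png

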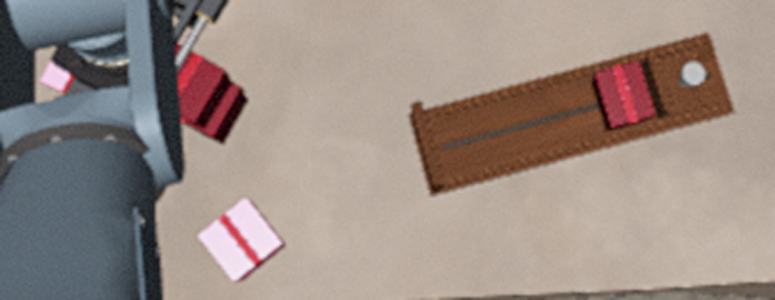

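The small box is in the rack between the rails, next to the stop at (627,95). Now the medium box.

Emit:
{"fn": "drive_tool", "kwargs": {"steps": [[87, 0.03, 0.022, 0.3, 0, 0, 0.01], [87, 0.03, 0.022, 0.6, 0, 0, 0.01], [87, 0.03, 0.022, 0.9, 0, 0, 0.01], [87, 0.03, 0.022, 0.9, 0, 0, 0.01]]}}

```text
time_s: 16.9
position: [0.49, 0.2052, 0.1259]
tcp_rot: [[0.511, 0.86, -0.011], [0.86, -0.511, -0.003], [-0.008, -0.008, -1.0]]
force: [-0.8, 0.3, 0.9]
opening: 0.998
grasp_force: 0.0
```

Emit:
{"fn": "drive_tool", "kwargs": {"steps": [[87, 0, 0, 0.13, 0, 0, 0], [87, 0, 0, 0.13, 0, 0, 0], [87, 0, 0, 0.13, 0, 0, 0], [45, 0, 0, 0.13, 0, 0, 0], [45, 0, 0, 0.13, 0, 0, 0], [45, 0, 0, 0.13, 0, 0, 0], [45, 0, 0, 0.13, 0, 0, 0], [45, 0, 0, 0.13, 0, 0, 0]]}}

```text
time_s: 17.7
position: [0.4939, 0.2081, 0.115]
tcp_rot: [[0.509, 0.861, 0.001], [0.861, -0.509, -0.0], [0.001, 0.001, -1.0]]
force: [1.2, -1.7, 2.1]
opening: 0.683
grasp_force: 30.0
```

Emit:
{"fn": "drive_tool", "kwargs": {"steps": [[45, 0, 0, 0, 0, 0, 0], [45, 0, 0, 0, 0, 0, 0]]}}

```text
time_s: 17.9
position: [0.4939, 0.2081, 0.115]
tcp_rot: [[0.509, 0.861, 0.001], [0.861, -0.509, 0.0], [0.001, 0.001, -1.0]]
force: [0.0, -1.2, 4.4]
opening: 0.686
grasp_force: 30.0
```

```bash
python3 - <<'E'
from m import *
plan((.4925,.206,.2,59.5),(.495,.05,.19,70),(.4711,-.1705,.17,104.1))
E
```

```text
t 17.9 p [0.4939 0.2081 0.115 ] psi 59.41 F [ 0.  -1.2  4.4] open 59.7 g 30.000587096437812
   [-0.02, -0.0, -0.708, 0.001, -0.0, -0.001] rows>= 2
  -> (0.4925, 0.206, 0.2, 59.5)
   [-0.555, 0.339, 0.042, 0.0, 0.0, -0.061] rows>= 2
   [-0.583, 0.287, 0.042, 0.0, 0.0, -0.061] rows>= 2
  -> (0.495, 0.05, 0.19, 70)
   [-0.897, 0.221, 0.083, 0.0, 0.0, -0.198] rows>= 3
   [-0.923, -0.052, 0.083, 0.0, 0.0, -0.198] rows>= 3
  -> (0.4711, -0.1705, 0.17, 104.1)
```

Emit:
{"fn": "drive_tool", "kwargs": {"steps": [[45, 0, 0, -0.1, 0, 0, 0], [45, 0, 0, -0.3, 0, 0, 0], [45, 0, 0, -0.6, 0, 0, 0], [45, 0, 0, -0.7, 0, 0, 0], [45, 0, 0, -0.7, 0, 0, 0]]}}

```text
time_s: 18.4
position: [0.4944, 0.2084, 0.2005]
tcp_rot: [[0.509, 0.861, 0.004], [0.861, -0.509, 0.001], [0.003, 0.003, -1.0]]
force: [-0.0, 0.6, -1.5]
opening: 0.69
grasp_force: 30.0
```

Emit:
{"fn": "drive_tool", "kwargs": {"steps": [[45, -0.28, 0.17, 0, 0, 0, -0.03], [45, -0.56, 0.34, 0.04, 0, 0, -0.06], [45, -0.56, 0.34, 0.04, 0, 0, -0.06]]}}

```text
time_s: 18.7
position: [0.4925, 0.126, 0.1916]
tcp_rot: [[0.433, 0.902, -0.005], [0.902, -0.433, -0.002], [-0.004, -0.004, -1.0]]
force: [0.5, -0.3, -1.2]
opening: 0.686
grasp_force: 30.0
```

Emit:
{"fn": "drive_tool", "kwargs": {"steps": [[45, -0.29, 0.14, 0, 0, 0, -0.03], [45, -0.58, 0.29, 0.04, 0, 0, -0.06], [45, -0.58, 0.29, 0.04, 0, 0, -0.06]]}}

```text
time_s: 19.0
position: [0.4952, 0.0487, 0.1873]
tcp_rot: [[0.351, 0.936, -0.003], [0.937, -0.351, -0.001], [-0.002, -0.003, -1.0]]
force: [-0.4, 0.1, -1.3]
opening: 0.69
grasp_force: 30.0
```

Emit:
{"fn": "drive_tool", "kwargs": {"steps": [[45, -0.3, 0.07, 0.03, 0, 0, -0.07], [45, -0.6, 0.15, 0.06, 0, 0, -0.13], [45, -0.9, 0.22, 0.08, 0, 0, -0.2], [45, -0.9, 0.22, 0.08, 0, 0, -0.2], [45, -0.9, 0.22, 0.08, 0, 0, -0.2]]}}

```text
time_s: 19.5
position: [0.4825, -0.0582, 0.1784]
tcp_rot: [[0.057, 0.998, -0.002], [0.998, -0.057, 0.002], [0.002, -0.002, -1.0]]
force: [0.9, 0.2, -1.5]
opening: 0.688
grasp_force: 30.0
```

Emit:
{"fn": "drive_tool", "kwargs": {"steps": [[45, -0.3, -0.02, 0.03, 0, 0, -0.07], [45, -0.6, -0.03, 0.06, 0, 0, -0.13], [45, -0.92, -0.05, 0.08, 0, 0, -0.2], [45, -0.92, -0.05, 0.08, 0, 0, -0.2], [45, -0.92, -0.05, 0.08, 0, 0, -0.2], [45, -0.92, -0.05, 0.08, 0, 0, -0.2]]}}

```text
time_s: 20.1
position: [0.4709, -0.1666, 0.1694]
tcp_rot: [[-0.244, 0.97, -0.001], [0.97, 0.244, 0.002], [0.002, -0.001, -1.0]]
force: [-0.4, 0.3, -1.4]
opening: 0.686
grasp_force: 30.0
```

```bash
python3 - <<'E'
from m import *
plan((.4711,-.1705,.06,104.15))
c,p,R=wlook()
E
```

```text
t 20.1 p [ 0.4709 -0.1666  0.1694] psi 104.13 F [-0.4  0.3 -1.4] open 59.7 g 30.000168392434716
   [-0.034, -0.006, 0.912, -0.001, -0.001, -0.0] rows>= 3
  -> (0.4711, -0.1705, 0.06, 104.15)
groove tool y at x=0: 4.6 mm; slope deg -1.6 res mm 7.67 xrange 0.004 0.169
left tool y at x=0: -44.4 mm; slope deg 0.37 res mm 8.02 xrange 0.004 0.17
right tool y at x=0: 47.8 mm; slope deg -2.54 res mm 10.09 xrange 0.004 0.169
```

Emit:
{"fn": "drive_tool", "kwargs": {"steps": [[45, -0.03, -0.005, 0.3, 0, 0, 0], [45, -0.03, -0.005, 0.6, 0, 0, 0], [45, -0.03, -0.005, 0.85, 0, 0, 0], [45, -0.03, -0.005, 0.85, 0, 0, 0], [45, -0.03, -0.005, 0.85, 0, 0, 0], [45, -0.03, -0.005, 0.85, 0, 0, 0]]}}

```text
time_s: 20.75
position: [0.4726, -0.1723, 0.0692]
tcp_rot: [[-0.244, 0.97, 0.002], [0.97, 0.244, -0.001], [-0.002, 0.002, -1.0]]
force: [0.4, -0.1, -1.2]
opening: 0.69
grasp_force: 30.0
```

```bash
sed -i 's/for v in range(30,215,8)/for v in range(vmin,215,8)/; s/def wlook(ztop=None,save=None)/def wlook(vmin=30)/' h.py; python3 - <<'E'
from m import *
plan((.4709,-.1704,.045,104.15))
c,p,R=wlook(150)
E
```

```text
t 20.75 p [ 0.4726 -0.1723  0.0692] psi 104.14 F [ 0.4 -0.1 -1.2] open 60.0 g 29.999853442423046
   [0.02, -0.01, 0.202, 0.001, 0.001, -0.0] rows>= 1
  -> (0.4709, -0.1704, 0.045, 104.15)
groove tool y at x=0: -3.6 mm; slope deg 8.9 res mm 1.5 xrange 0.023 0.062
left tool y at x=0: -45.1 mm; slope deg 0.18 res mm 0.18 xrange 0.023 0.063
right tool y at x=0: 45.1 mm; slope deg 0.53 res mm 0.17 xrange 0.023 0.062
```

Emit:
{"fn": "drive_tool", "kwargs": {"steps": [[45, 0.02, -0.006, 0.06, 0, 0, 0], [45, 0.02, -0.006, 0.12, 0, 0, 0], [45, 0.02, -0.006, 0.16, 0, 0, 0], [45, 0.02, -0.006, 0.18, 0, 0, 0], [45, 0.02, -0.006, 0.2, 0, 0, 0], [45, 0.02, -0.006, 0.21, 0, 0, 0], [45, 0.02, -0.006, 0.21, 0, 0, 0]]}}

```text
time_s: 21.5
position: [0.4699, -0.1701, 0.0449]
tcp_rot: [[-0.244, 0.97, 0.0], [0.97, 0.244, -0.0], [-0.0, 0.0, -1.0]]
force: [-4.2, 1.5, 21.0]
opening: 0.686
grasp_force: 30.0
```

Emit:
{"fn": "drive_tool", "kwargs": {"steps": [[62, 0, 0, -0.01, 0, 0, 0], [75, 0, 0, -0.01, 0, 0, 0], [87, 0, 0, -0.01, 0, 0, 0], [87, 0, 0, -0.2, 0, 0, 0], [87, 0, 0, -0.5, 0, 0, 0], [87, 0, 0, -1, 0, 0, 0], [87, 0, 0, -1, 0, 0, 0], [87, 0, 0, -1, 0, 0, 0]]}}

```text
time_s: 22.3
position: [0.4714, -0.1709, 0.1641]
tcp_rot: [[-0.244, 0.97, 0.004], [0.97, 0.244, -0.002], [-0.003, 0.003, -1.0]]
force: [-0.4, 0.6, -0.1]
opening: 0.999
grasp_force: 0.0
```

```bash
python3 - <<'E'
from m import *
plan((.485,-.06,.17,90),(.488,.07,.17,76),(.491,.206,.17,61.7))
for n in ('top','scene'):
    c=cam(n); W=cloud(c).reshape(-1,3)
    def s(x,y,r,a,b): return W[(np.hypot(W[:,0]-x,W[:,1]-y)<r)&(W[:,2]>a)&(W[:,2]<b)]
    P=s(.491,.207,.065,.07,.086); print(n,len(P),'large top',rect(P) if len(P)>4 else '')
E
```

```text
t 22.3 p [ 0.4714 -0.1709  0.1641] psi 104.1 F [-0.4  0.6 -0.1] open 86.9 g 0.0
   [0.869, 0.335, -0.051, 0.002, 0.002, 0.164] rows>= 3
  -> (0.485, -0.06, 0.17, 90)
   [0.542, 0.012, 0.0, 0.0, 0.0, 0.081] rows>= 2
   [0.539, -0.054, 0.0, 0.0, 0.0, 0.081] rows>= 2
  -> (0.488, 0.07, 0.17, 76)
   [0.553, -0.125, 0.0, 0.0, 0.0, 0.083] rows>= 2
   [0.533, -0.193, 0.0, 0.0, 0.0, 0.083] rows>= 2
  -> (0.491, 0.206, 0.17, 61.7)
top 128 large top (array([505. , 230.6]), array([18.3, 59.1]), 60.6)
scene 936 large top (array([491.5, 206. ]), array([76.5, 64. ]), 60.3)
```

Emit:
{"fn": "drive_tool", "kwargs": {"steps": [[87, 0.45, 0.17, -0.05, 0, 0, 0.08], [87, 0.87, 0.33, -0.05, 0, 0, 0.16], [87, 0.87, 0.33, -0.05, 0, 0, 0.16], [87, 0.87, 0.33, -0.05, 0, 0, 0.16]]}}

```text
time_s: 22.8
position: [0.4818, -0.0572, 0.1667]
tcp_rot: [[-0.011, 1.0, -0.004], [1.0, 0.011, 0.001], [0.001, -0.004, -1.0]]
force: [0.2, -0.2, 0.3]
opening: 0.998
grasp_force: 0.0
```

Emit:
{"fn": "drive_tool", "kwargs": {"steps": [[87, 0.54, 0.01, 0, 0, 0, 0.08], [87, 0.54, 0.01, 0, 0, 0, 0.08], [87, 0.54, 0.01, 0, 0, 0, 0.08]]}}

```text
time_s: 23.1
position: [0.4833, 0.0059, 0.1674]
tcp_rot: [[0.111, 0.994, -0.002], [0.994, -0.111, 0.0], [-0.0, -0.002, -1.0]]
force: [1.0, 0.3, 0.3]
opening: 1.001
grasp_force: 0.0
```

Emit:
{"fn": "drive_tool", "kwargs": {"steps": [[87, 0.54, -0.05, 0, 0, 0, 0.08], [87, 0.54, -0.05, 0, 0, 0, 0.08], [87, 0.54, -0.05, 0, 0, 0, 0.08]]}}

```text
time_s: 23.4
position: [0.4855, 0.0703, 0.1679]
tcp_rot: [[0.23, 0.973, -0.001], [0.973, -0.23, -0.0], [-0.001, -0.001, -1.0]]
force: [-0.5, -0.4, 0.7]
opening: 1.003
grasp_force: 0.0
```

Emit:
{"fn": "drive_tool", "kwargs": {"steps": [[87, 0.55, -0.12, 0, 0, 0, 0.08], [87, 0.55, -0.12, 0, 0, 0, 0.08], [87, 0.55, -0.12, 0, 0, 0, 0.08]]}}

```text
time_s: 23.7
position: [0.4873, 0.1378, 0.1681]
tcp_rot: [[0.345, 0.939, 0.0], [0.939, -0.345, -0.0], [-0.0, 0.0, -1.0]]
force: [0.2, -0.4, -0.5]
opening: 1.002
grasp_force: 0.0
```

Emit:
{"fn": "drive_tool", "kwargs": {"steps": [[87, 0.53, -0.19, 0, 0, 0, 0.08], [87, 0.53, -0.19, 0, 0, 0, 0.08], [87, 0.53, -0.19, 0, 0, 0, 0.08], [87, 0.53, -0.19, 0, 0, 0, 0.08]]}}

```text
time_s: 24.1
position: [0.4877, 0.2037, 0.1682]
tcp_rot: [[0.456, 0.89, -0.001], [0.89, -0.456, -0.001], [-0.001, 0.0, -1.0]]
force: [0.8, -0.4, -0.2]
opening: 1.0
grasp_force: 0.0
```

```bash
python3 - <<'E'
from m import *
plan((.4915,.207,.047,61.2))
c=cam('top');cv2.imwrite('pics/t4.png',cv2.resize(c['color'][215:335,150:460],(775,300),interpolation=cv2.INTER_CUBIC))
E
```

```text
t 24.1 p [0.4877 0.2037 0.1682] psi 62.84 F [ 0.8 -0.4 -0.2] open 87.0 g 0.0
   [0.02, 0.008, 0.505, 0.0, 0.0, 0.01] rows>= 2
   [0.02, 0.008, 0.505, 0.0, 0.0, 0.01] rows>= 2
  -> (0.4915, 0.207, 0.047, 61.2)
```

View pics/t4.png

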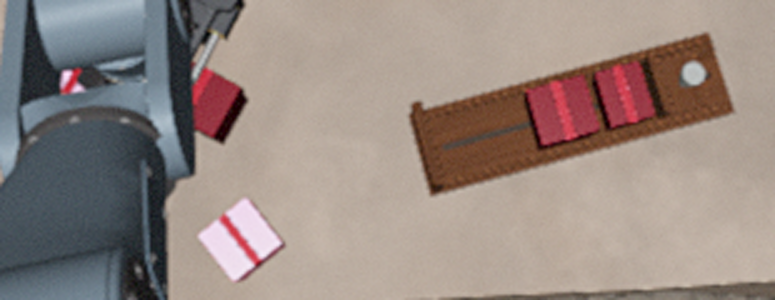

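The small box (627,95) and the medium box (563,108) stand in the rack between the rails. Now the large box.

Emit:
{"fn": "drive_tool", "kwargs": {"steps": [[87, 0.04, 0.016, 0.3, 0, 0, 0.02], [87, 0.04, 0.016, 0.6, 0, 0, 0.02], [87, 0.04, 0.016, 0.9, 0, 0, 0.02], [87, 0.04, 0.016, 0.97, 0, 0, 0.02], [87, 0.04, 0.016, 0.97, 0, 0, 0.02], [87, 0.04, 0.016, 0.97, 0, 0, 0.02]]}}

```text
time_s: 24.75
position: [0.4924, 0.2085, 0.0532]
tcp_rot: [[0.484, 0.875, 0.002], [0.875, -0.484, 0.0], [0.001, 0.002, -1.0]]
force: [-0.0, -0.8, -0.2]
opening: 0.999
grasp_force: 0.0
```

Emit:
{"fn": "drive_tool", "kwargs": {"steps": [[45, 0, 0, 0, 0, 0, 0], [45, 0, 0, 0, 0, 0, 0], [45, 0, 0, 0, 0, 0, 0], [45, 0, 0, 0, 0, 0, 0], [45, 0, 0, 0, 0, 0, 0], [45, 0, 0, 0, 0, 0, 0]]}}

```text
time_s: 25.35
position: [0.4923, 0.2092, 0.0529]
tcp_rot: [[0.483, 0.876, 0.002], [0.876, -0.483, 0.0], [0.001, 0.002, -1.0]]
force: [1.6, -0.5, 4.6]
opening: 0.688
grasp_force: 30.0
```

```bash
python3 - <<'E'
from m import *
o=np.array([.4882,-.2392]); t=np.radians(14.12); e=o+.155*np.array([-np.sin(t),np.cos(t)]); print(e)
plan((.4915,.207,.17,61.2),(.475,.07,.17,76),(*e,.17,104.12))
E
```

```text
[ 0.4503872  -0.08888303]
t 25.35 p [0.4923 0.2092 0.0529] psi 61.15 F [ 1.6 -0.5  4.6] open 59.8 g 29.996893876232207
   [-0.018, 0.005, -0.976, 0.001, -0.001, -0.001] rows>= 3
  -> (0.4915, 0.207, 0.17, 61.2)
   [-0.533, 0.215, 0.0, 0.0, 0.0, -0.086] rows>= 2
   [-0.557, 0.144, 0.0, 0.0, 0.0, -0.086] rows>= 2
  -> (0.475, 0.07, 0.17, 76)
   [-0.667, 0.061, 0.0, 0.0, 0.0, -0.164] rows>= 2
   [-0.662, -0.103, 0.0, 0.0, 0.0, -0.164] rows>= 2
  -> (np.float64(0.45038720034875485), np.float64(-0.08888302762982886), 0.17, 104.12)
```

Emit:
{"fn": "drive_tool", "kwargs": {"steps": [[45, 0, 0, -0.1, 0, 0, 0], [45, 0, 0, -0.4, 0, 0, 0], [45, 0, 0, -0.7, 0, 0, 0], [45, 0, 0, -0.98, 0, 0, 0], [45, 0, 0, -0.98, 0, 0, 0], [45, 0, 0, -0.98, 0, 0, 0]]}}

```text
time_s: 25.95
position: [0.4905, 0.2091, 0.1701]
tcp_rot: [[0.483, 0.876, -0.0], [0.876, -0.483, 0.0], [-0.0, -0.0, -1.0]]
force: [-0.4, 0.2, -3.5]
opening: 0.687
grasp_force: 30.0
```

Emit:
{"fn": "drive_tool", "kwargs": {"steps": [[45, -0.27, 0.11, 0, 0, 0, -0.04], [45, -0.54, 0.22, 0, 0, 0, -0.09], [45, -0.54, 0.22, 0, 0, 0, -0.09]]}}

```text
time_s: 26.25
position: [0.4801, 0.1366, 0.1675]
tcp_rot: [[0.363, 0.932, -0.008], [0.932, -0.363, -0.002], [-0.004, -0.006, -1.0]]
force: [-0.2, 0.7, -2.2]
opening: 0.689
grasp_force: 30.0
```

Emit:
{"fn": "drive_tool", "kwargs": {"steps": [[45, -0.28, 0.07, 0, 0, 0, -0.04], [45, -0.56, 0.14, 0, 0, 0, -0.09], [45, -0.56, 0.14, 0, 0, 0, -0.09]]}}

```text
time_s: 26.55
position: [0.4727, 0.0685, 0.1681]
tcp_rot: [[0.235, 0.972, -0.005], [0.972, -0.235, -0.0], [-0.002, -0.005, -1.0]]
force: [-0.3, 0.4, -3.1]
opening: 0.688
grasp_force: 30.0
```

Emit:
{"fn": "drive_tool", "kwargs": {"steps": [[45, -0.33, 0.03, 0, 0, 0, -0.08], [45, -0.66, 0.06, 0, 0, 0, -0.16], [45, -0.66, 0.06, 0, 0, 0, -0.16], [45, -0.66, 0.06, 0, 0, 0, -0.16]]}}

```text
time_s: 26.95
position: [0.4624, -0.0076, 0.1688]
tcp_rot: [[-0.002, 1.0, -0.003], [1.0, 0.002, 0.002], [0.002, -0.003, -1.0]]
force: [-0.6, 0.3, -2.1]
opening: 0.686
grasp_force: 30.0
```

Emit:
{"fn": "drive_tool", "kwargs": {"steps": [[45, -0.33, -0.05, 0, 0, 0, -0.08], [45, -0.66, -0.1, 0, 0, 0, -0.16], [45, -0.66, -0.1, 0, 0, 0, -0.16], [45, -0.66, -0.1, 0, 0, 0, -0.16], [45, -0.66, -0.1, 0, 0, 0, -0.16]]}}

```text
time_s: 27.45
position: [0.4512, -0.0853, 0.1693]
tcp_rot: [[-0.244, 0.97, -0.001], [0.97, 0.244, 0.001], [0.002, -0.001, -1.0]]
force: [-0.1, 0.6, -2.2]
opening: 0.686
grasp_force: 30.0
```

```bash
python3 - <<'E'
from m import *
plan((.4504,-.0889,.08,104.15))
c=cam('wrist'); cv2.imwrite('pics/w5.png',c['color'])
E
```

```text
t 27.45 p [ 0.4512 -0.0853  0.1693] psi 104.1 F [-0.1  0.6 -2.2] open 59.7 g 29.9966810666956
   [-0.029, -0.013, 0.744, -0.001, -0.001, -0.001] rows>= 2
  -> (0.4504, -0.0889, 0.08, 104.15)
```

View pics/w5.png

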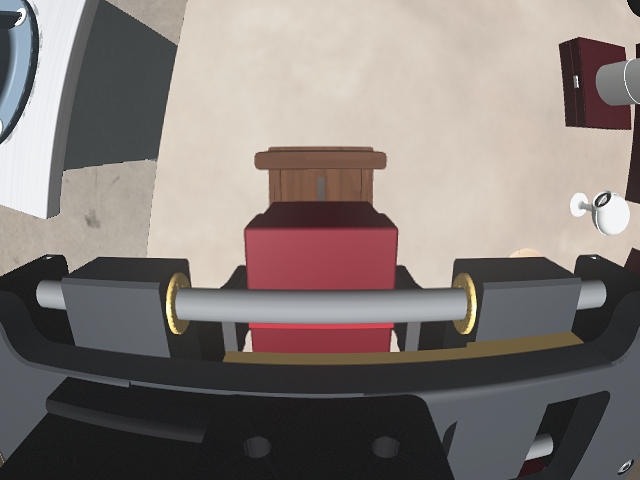

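The large box hangs centred over the rack, its top edge at (245–397, 228), with the wall ahead at (320,160). I'll lower it.

Emit:
{"fn": "drive_tool", "kwargs": {"steps": [[45, -0.03, -0.012, 0.3, 0, 0, 0], [45, -0.03, -0.012, 0.5, 0, 0, 0], [45, -0.03, -0.012, 0.7, 0, 0, 0], [45, -0.03, -0.012, 0.7, 0, 0, 0], [45, -0.03, -0.012, 0.7, 0, 0, 0], [45, -0.03, -0.012, 0.7, 0, 0, 0]]}}

```text
time_s: 28.1
position: [0.452, -0.0907, 0.0867]
tcp_rot: [[-0.244, 0.97, 0.002], [0.97, 0.244, -0.001], [-0.001, 0.002, -1.0]]
force: [0.9, -0.5, -1.5]
opening: 0.687
grasp_force: 30.0
```

```bash
python3 - <<'E'
from m import *
plan((.4504,-.0889,.061,104.15))
E
```

```text
t 28.1 p [ 0.452  -0.0907  0.0867] psi 104.14 F [ 0.9 -0.5 -1.5] open 59.8 g 29.996588041540235
   [0.018, -0.01, 0.214, 0.001, 0.001, -0.0] rows>= 1
  -> (0.4504, -0.0889, 0.061, 104.15)
```

Emit:
{"fn": "drive_tool", "kwargs": {"steps": [[45, 0.02, -0.004, 0.06, 0, 0, 0], [45, 0.02, -0.004, 0.12, 0, 0, 0], [45, 0.02, -0.004, 0.16, 0, 0, 0], [45, 0.02, -0.004, 0.19, 0, 0, 0], [45, 0.02, -0.004, 0.205, 0, 0, 0], [45, 0.02, -0.004, 0.21, 0, 0, 0], [45, 0.02, -0.004, 0.21, 0, 0, 0]]}}

```text
time_s: 28.8
position: [0.4498, -0.0888, 0.0609]
tcp_rot: [[-0.243, 0.97, -0.0], [0.97, 0.243, 0.0], [0.0, -0.0, -1.0]]
force: [-1.8, 0.7, 3.5]
opening: 0.693
grasp_force: 30.0
```

Emit:
{"fn": "drive_tool", "kwargs": {"steps": [[62, 0, 0, 0, 0, 0, 0], [75, 0, 0, 0, 0, 0, 0], [87, 0, 0, 0, 0, 0, 0], [87, 0, 0, -0.2, 0, 0, 0], [87, 0, 0, -0.5, 0, 0, 0], [87, 0, 0, -0.8, 0, 0, 0], [87, 0, 0, -0.8, 0, 0, 0]]}}

```text
time_s: 29.5
position: [0.453, -0.09, 0.1603]
tcp_rot: [[-0.244, 0.97, 0.009], [0.97, 0.244, -0.004], [-0.006, 0.008, -1.0]]
force: [0.6, 0.2, -0.3]
opening: 0.996
grasp_force: 0.0
```

```bash
python3 - <<'E'
from m import *
plan((.505,-.3095,.15,104.15),(.505,-.3095,.044,104.15))
W=np.load('top0.npz')['W'].reshape(-1,3)
c=cam('top'); W=cloud(c).reshape(-1,3); h=cv2.cvtColor(c['color'],cv2.COLOR_BGR2HSV).reshape(-1,3)
K=W[(np.hypot(W[:,0]-.504,W[:,1]+.308)<.02)&(W[:,2]>.055)&(W[:,2]<.07)&(h[:,1]<70)]; print('knob',len(K),rect(K) if len(K) else '')
E
```

```text
t 29.5 p [ 0.453  -0.09    0.1603] psi 104.11 F [ 0.6  0.2 -0.3] open 86.7 g 0.0
   [-0.939, -0.013, 0.049, 0.003, 0.002, -0.0] rows>= 3
   [-0.939, -0.013, 0.046, 0.003, 0.002, -0.0] rows>= 3
  -> (0.505, -0.3095, 0.15, 104.15)
   [0.0, 0.0, 0.883, 0.0, 0.0, 0.0] rows>= 3
  -> (0.505, -0.3095, 0.044, 104.15)
knob 67 (array([ 505.4, -308.3]), array([21.2, 22.5]), 80.6)
```

Emit:
{"fn": "drive_tool", "kwargs": {"steps": [[87, -0.94, -0.013, 0, 0, 0, 0], [87, -0.94, -0.013, 0, 0, 0, 0], [87, -0.94, -0.013, 0, 0, 0, 0], [87, -0.94, -0.013, 0, 0, 0, 0]]}}

```text
time_s: 29.95
position: [0.476, -0.2004, 0.1553]
tcp_rot: [[-0.24, 0.971, -0.001], [0.971, 0.24, 0.001], [0.001, -0.001, -1.0]]
force: [-0.5, 0.8, -0.2]
opening: 1.003
grasp_force: 0.0
```

Emit:
{"fn": "drive_tool", "kwargs": {"steps": [[60, -0.94, -0.013, 0.1, 0, 0, 0], [60, -0.94, -0.013, 0.1, 0, 0, 0], [60, -0.94, -0.013, 0.1, 0, 0, 0], [60, -0.94, -0.013, 0.1, 0, 0, 0], [60, -0.94, -0.013, 0.1, 0, 0, 0], [60, -0.94, -0.013, 0.1, 0, 0, 0]]}}

```text
time_s: 30.55
position: [0.5009, -0.3054, 0.1441]
tcp_rot: [[-0.245, 0.969, -0.002], [0.969, 0.245, 0.003], [0.003, -0.002, -1.0]]
force: [0.0, -0.8, -0.1]
opening: 0.696
grasp_force: 0.0
```

```bash
python3 - <<'E'
from m import *
plan((.505,-.3085,.041,104.15))
c=cam('wrist'); cv2.imwrite('pics/w6.png',c['color'])
E
```

```text
t 30.55 p [ 0.5009 -0.3054  0.1441] psi 104.19 F [ 0.  -0.8 -0.1] open 60.5 g 0.0
   [-0.036, 0.028, 0.859, -0.001, -0.002, 0.0] rows>= 3
  -> (0.505, -0.3085, 0.041, 104.15)
```

View pics/w6.png

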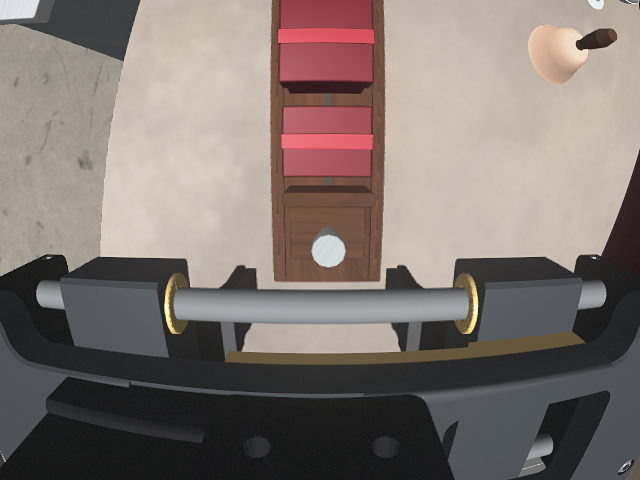

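The medium box (327,60) and small box (327,140) are between the rails, with the stop plate at (327,193) and the knob at (328,250). I'll pinch the knob.

Emit:
{"fn": "drive_tool", "kwargs": {"steps": [[60, -0.03, 0.025, 0.3, 0, 0, 0], [60, -0.03, 0.025, 0.6, 0, 0, 0], [60, -0.03, 0.025, 0.84, 0, 0, 0], [60, -0.03, 0.025, 0.84, 0, 0, 0], [60, -0.03, 0.025, 0.84, 0, 0, 0], [60, -0.03, 0.025, 0.84, 0, 0, 0], [60, -0.03, 0.025, 0.84, 0, 0, 0]]}}

```text
time_s: 31.3
position: [0.5068, -0.3118, 0.0457]
tcp_rot: [[-0.244, 0.97, 0.003], [0.97, 0.244, -0.002], [-0.003, 0.002, -1.0]]
force: [-0.3, 0.3, 0.3]
opening: 0.685
grasp_force: 0.0
```

Emit:
{"fn": "drive_tool", "kwargs": {"steps": [[10, 0, 0, 0, 0, 0, 0], [10, 0, 0, 0, 0, 0, 0], [10, 0, 0, 0, 0, 0, 0], [10, 0, 0, 0, 0, 0, 0], [10, 0, 0, 0, 0, 0, 0], [10, 0, 0, 0, 0, 0, 0], [10, 0, 0, 0, 0, 0, 0]]}}

```text
time_s: 32.0
position: [0.5074, -0.3112, 0.0438]
tcp_rot: [[-0.243, 0.97, 0.003], [0.97, 0.243, -0.001], [-0.001, 0.003, -1.0]]
force: [4.9, 1.5, -1.4]
opening: 0.261
grasp_force: 30.0
```

Emit:
{"fn": "drive_tool", "kwargs": {"steps": [[10, 0.04, 0.01, 0, 0, 0, 0], [10, 0.08, 0.01, 0, 0, 0, 0], [10, 0.12, 0.01, 0, 0, 0, 0], [10, 0.16, 0.01, 0, 0, 0, 0], [10, 0.2, 0.01, 0, 0, 0, 0], [10, 0.24, 0.01, 0, 0, 0, 0], [10, 0.28, 0.01, 0, 0, 0, 0], [10, 0.32, 0.01, 0, 0, 0, 0]]}}

```text
time_s: 32.8
position: [0.498, -0.2736, 0.0438]
tcp_rot: [[-0.244, 0.97, 0.001], [0.97, 0.244, -0.001], [-0.001, 0.001, -1.0]]
force: [4.3, -1.8, -3.6]
opening: 0.256
grasp_force: 30.0
```

Emit:
{"fn": "drive_tool", "kwargs": {"steps": [[10, 0.01, 0, 0, 0, 0, 0], [10, 0.02, 0, 0, 0, 0, 0], [10, 0.03, 0, 0, 0, 0, 0], [10, 0.04, 0, 0, 0, 0, 0], [10, 0.05, 0, 0, 0, 0, 0], [10, 0.05, 0, 0, 0, 0, 0], [10, 0.05, 0, 0, 0, 0, 0]]}}

```text
time_s: 33.5
position: [0.4965, -0.268, 0.0438]
tcp_rot: [[-0.243, 0.97, 0.001], [0.97, 0.243, -0.001], [-0.001, 0.001, -1.0]]
force: [4.5, -2.1, -3.7]
opening: 0.26
grasp_force: 30.0
```

```bash
python3 - <<'E'
from m import *
s=read_state(); t=np.radians(14.15); ax=np.array([-np.sin(t),np.cos(t)])
d=np.array(s['position'][:2])-[.505,-.3085]; print('moved',d@ax,'F along',np.array(s['force'][:2])@ax)
c=cam('top'); cv2.imwrite('pics/t6.png',cv2.resize(c['color'][215:310,295:460],(800,461),interpolation=cv2.INTER_CUBIC))
E
```

```text
moved 0.0413244635830291 F along -3.1008363898836167
```

View pics/t6.png

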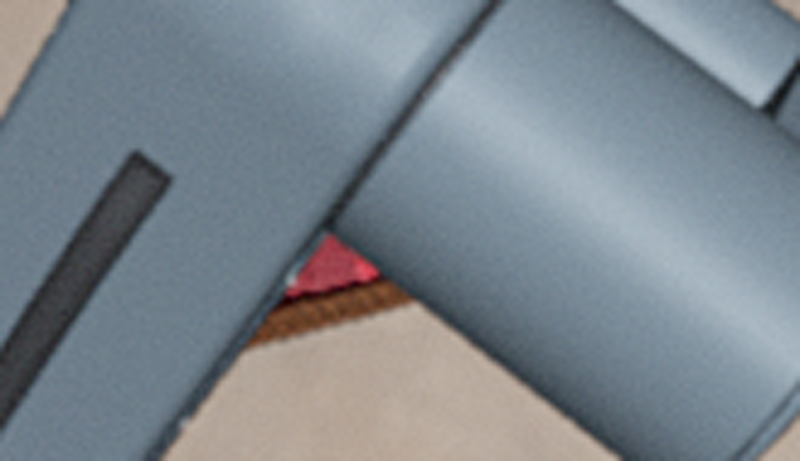

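The arm blocks the top view here, so I'll keep closing in small steps and watch the force.

Emit:
{"fn": "drive_tool", "kwargs": {"steps": [[10, 0.01, 0, 0, 0, 0, 0], [10, 0.02, 0, 0, 0, 0, 0], [10, 0.03, 0, 0, 0, 0, 0], [10, 0.04, 0, 0, 0, 0, 0], [10, 0.04, 0, 0, 0, 0, 0]]}}

```text
time_s: 34.05
position: [0.4954, -0.2634, 0.0438]
tcp_rot: [[-0.244, 0.97, 0.001], [0.97, 0.244, -0.001], [-0.001, 0.001, -1.0]]
force: [4.5, -1.6, -3.7]
opening: 0.262
grasp_force: 30.0
```

Emit:
{"fn": "drive_tool", "kwargs": {"steps": [[10, 0.01, 0, 0, 0, 0, 0], [10, 0.02, 0, 0, 0, 0, 0], [10, 0.02, 0, 0, 0, 0, 0]]}}

```text
time_s: 34.35
position: [0.4948, -0.261, 0.0438]
tcp_rot: [[-0.244, 0.97, 0.001], [0.97, 0.244, -0.001], [-0.001, 0.001, -1.0]]
force: [6.0, -2.1, -3.8]
opening: 0.259
grasp_force: 30.0
```

Emit:
{"fn": "drive_tool", "kwargs": {"steps": [[10, 0.01, 0, 0, 0, 0, 0], [10, 0.02, 0, 0, 0, 0, 0], [10, 0.02, 0, 0, 0, 0, 0]]}}

```text
time_s: 34.65
position: [0.4942, -0.2587, 0.0438]
tcp_rot: [[-0.244, 0.97, 0.001], [0.97, 0.244, -0.001], [-0.001, 0.001, -1.0]]
force: [4.9, -2.3, -3.7]
opening: 0.26
grasp_force: 30.0
```

Emit:
{"fn": "drive_tool", "kwargs": {"steps": [[10, 0.01, 0, 0, 0, 0, 0], [10, 0.02, 0, 0, 0, 0, 0], [10, 0.02, 0, 0, 0, 0, 0]]}}

```text
time_s: 34.95
position: [0.4939, -0.2572, 0.0438]
tcp_rot: [[-0.244, 0.97, 0.002], [0.97, 0.244, -0.002], [-0.003, 0.001, -1.0]]
force: [4.7, -3.5, -4.7]
opening: 0.261
grasp_force: 30.0
```

```bash
python3 - <<'E'
from m import *
c=cam('wrist'); a=c['color'][0:300,200:460]
d=cam('scene')['color'][190:310,330:450]
cv2.imwrite('pics/w7.png',np.hstack([cv2.resize(a,(390,450)),cv2.resize(d,(400,450),interpolation=cv2.INTER_CUBIC)]))
E
```

```text
(no output)
```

View pics/w7.png

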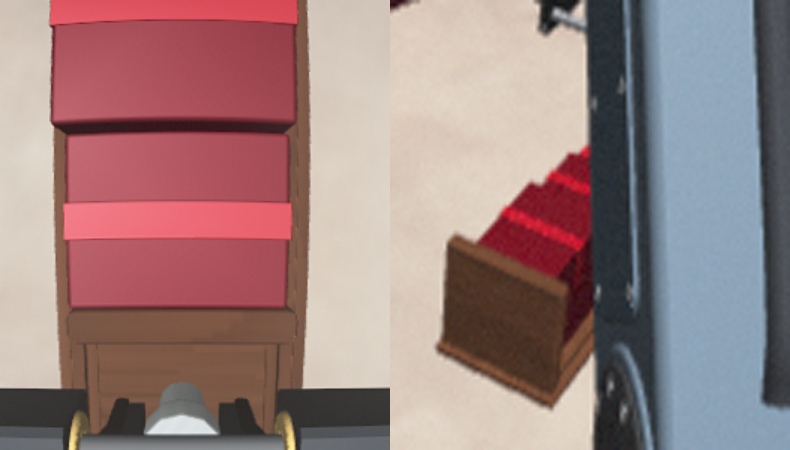

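Stop, small and medium boxes are touching, and the large box looks to be at the wall. The force has begun to rise, so I'll press a little more to confirm.

Emit:
{"fn": "drive_tool", "kwargs": {"steps": [[10, 0.01, 0, 0, 0, 0, 0], [10, 0.02, 0, 0, 0, 0, 0], [10, 0.02, 0, 0, 0, 0, 0]]}}

```text
time_s: 35.35
position: [0.4939, -0.2572, 0.0439]
tcp_rot: [[-0.245, 0.97, 0.003], [0.97, 0.245, -0.006], [-0.007, 0.002, -1.0]]
force: [2.6, -9.2, -7.7]
opening: 0.26
grasp_force: 30.0
```

Firm contact. I'll relax the push, release and retreat.

Emit:
{"fn": "drive_tool", "kwargs": {"steps": [[10, -0.015, 0, 0, 0, 0, 0], [10, -0.022, 0, 0, 0, 0, 0], [40, -0.022, 0, 0, 0, 0, 0], [60, -0.022, 0, 0, 0, 0, 0], [60, -0.022, 0, 0, 0, 0, 0], [60, -0.022, 0, -0.3, 0, 0, 0], [60, -0.022, 0, -0.7, 0, 0, 0], [60, -0.022, 0, -1, 0, 0, 0]]}}

```text
time_s: 36.15
position: [0.4923, -0.2556, 0.1654]
tcp_rot: [[-0.244, 0.97, -0.002], [0.97, 0.244, 0.001], [0.001, -0.001, -1.0]]
force: [1.5, -0.5, 0.0]
opening: 0.665
grasp_force: 0.0
```

Emit:
{"fn": "drive_tool", "kwargs": {"steps": [[60, -0.8, 0.3, -0.6, 0, 0, 0], [60, -0.8, 0.3, -0.6, 0, 0, 0], [60, -0.8, 0.3, -0.6, 0, 0, 0], [60, -0.8, 0.3, -0.6, 0, 0, 0]]}}

```text
time_s: 36.55
position: [0.5533, -0.3437, 0.2384]
tcp_rot: [[-0.242, 0.97, 0.004], [0.97, 0.242, -0.005], [-0.006, 0.003, -1.0]]
force: [-0.5, 0.6, -0.9]
opening: 0.688
grasp_force: 0.0
```

Emit:
{"fn": "drive_tool", "kwargs": {"steps": [[60, -0.9, 0, 0, 0, 0, 0], [60, -0.9, 0, 0, 0, 0, 0], [60, -0.9, 0, 0, 0, 0, 0], [60, -0.9, 0, 0, 0, 0, 0]]}}

```text
time_s: 36.95
position: [0.5761, -0.445, 0.2332]
tcp_rot: [[-0.242, 0.97, -0.004], [0.97, 0.242, 0.004], [0.005, -0.003, -1.0]]
force: [-0.5, -0.1, 0.9]
opening: 0.687
grasp_force: 0.0
```

```bash
python3 - <<'E'
from m import *
plan()
t=np.radians(14.15); ax=np.array([-np.sin(t),np.cos(t)]); ay=np.array([-np.cos(t),-np.sin(t)]); o=np.array([.475,-.186])
for n in ('top','scene'):
    c=cam(n); W=cloud(c).reshape(-1,3); h=cv2.cvtColor(c['color'],cv2.COLOR_BGR2HSV).reshape(-1,3)
    q=np.c_[(W[:,:2]-o)@ax,(W[:,:2]-o)@ay,W[:,2]]; inr=(abs(q[:,0])<.17)&(abs(q[:,1])<.05)
    red=(h[:,1]>150)&((h[:,0]<8)|(h[:,0]>165))
    for nm,z in(('large',.086),('med',.072),('small',.058)):
        P=q[inr&red&(abs(q[:,2]-z)<.0065)]; print(n,nm,len(P),np.percentile(P,[2,98],axis=0).round(4).tolist() if len(P) else '')
    K=q[(abs(q[:,0]+.075)<.03)&(abs(q[:,1])<.02)&(abs(q[:,2]-.063)<.006)&(h[:,1]<70)]; print('knob',len(K),K.mean(0) if len(K) else '')
    if n=='top':
        im=c['color']; cv2.imwrite('pics/end.png',np.vstack([cv2.resize(im[215:300,300:450],(600,340),interpolation=cv2.INTER_CUBIC),cv2.resize(im[150:210,220:370],(600,240),interpolation=cv2.INTER_CUBIC)]))
    def s(x,y,r,a,b): return W[(np.hypot(W[:,0]-x,W[:,1]-y)<r)&(W[:,2]>a)&(W[:,2]<b)]
    print('cup',rect(s(.688,.122,.035,.055,.11)))
E
```

```text
t 36.95 p [ 0.5761 -0.445   0.2332] psi 103.99 F [-0.5 -0.1  0.9] open 59.7 g 0.0
top large 0 
top med 0 
top small 0 
knob 0 
cup (array([687.3, 124. ]), array([42.3, 40.9]), 42.4)
scene large 557 [[0.0798, -0.0264, 0.0824], [0.1512, 0.0302, 0.0901]]
scene med 259 [[0.0179, -0.027, 0.0669], [0.1249, 0.0306, 0.0777]]
scene small 94 [[-0.032, -0.0286, 0.0519], [0.1202, 0.031, 0.0642]]
knob 0 
cup (array([688.1, 125.2]), array([44.1, 43.6]), 21.1)
```

View pics/end.png

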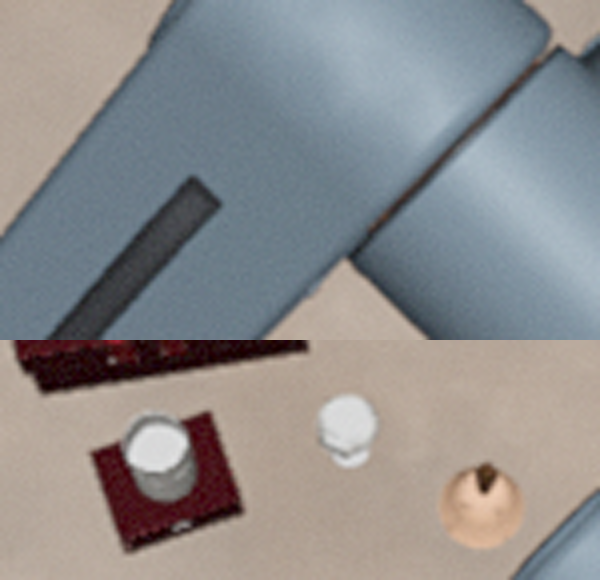

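The cup and bell are fine. I'll move the arm aside once more to check the row from the top.

Emit:
{"fn": "drive_tool", "kwargs": {"steps": [[60, -0.9, -0.9, 0, 0, 0, 0], [60, -0.9, -0.9, 0, 0, 0, 0], [60, -0.9, -0.9, 0, 0, 0, 0], [60, -0.9, -0.9, 0, 0, 0, 0]]}}

```text
time_s: 37.45
position: [0.495, -0.58, 0.2354]
tcp_rot: [[-0.239, 0.971, -0.003], [0.971, 0.239, -0.002], [-0.001, -0.003, -1.0]]
force: [0.2, -0.1, -0.1]
opening: 0.689
grasp_force: 0.0
```

Emit:
{"fn": "drive_tool", "kwargs": {"steps": [[60, -0.5, -0.9, 0, 0, 0, 0], [60, -0.5, -0.9, 0, 0, 0, 0], [60, -0.5, -0.9, 0, 0, 0, 0], [60, -0.5, -0.9, 0, 0, 0, 0], [60, -0.5, -0.9, 0, 0, 0, 0]]}}

```text
time_s: 37.95
position: [0.41, -0.6591, 0.2356]
tcp_rot: [[-0.244, 0.97, 0.001], [0.97, 0.244, 0.003], [0.002, 0.001, -1.0]]
force: [-0.0, -0.7, -0.1]
opening: 0.686
grasp_force: 0.0
```

```bash
python3 - <<'E'
from m import *
plan()
t=np.radians(14.15); ax=np.array([-np.sin(t),np.cos(t)]); ay=np.array([-np.cos(t),-np.sin(t)]); o=np.array([.475,-.186])
c=cam('top'); W=cloud(c).reshape(-1,3); h=cv2.cvtColor(c['color'],cv2.COLOR_BGR2HSV).reshape(-1,3)
q=np.c_[(W[:,:2]-o)@ax,(W[:,:2]-o)@ay,W[:,2]]; inr=(abs(q[:,0])<.17)&(abs(q[:,1])<.05)
for nm,z,x in(('large',.086,.112),('med',.072,.043),('small',.058,-.012)):
    P=q[inr&(h[:,1]>150)&(abs(q[:,2]-z)<.0065)&(abs(q[:,0]-x)<.042)]; print(nm,len(P),np.percentile(P,[2,50,98],axis=0).round(4).tolist() if len(P) else '')
K=q[(abs(q[:,0]+.075)<.03)&(abs(q[:,1])<.02)&(abs(q[:,2]-.063)<.006)&(h[:,1]<70)]; print('knob',len(K),K.mean(0) if len(K) else '')
cv2.imwrite('pics/end2.png',cv2.resize(c['color'][215:300,300:450],(750,425),interpolation=cv2.INTER_CUBIC))
E
```

```text
t 37.95 p [ 0.41   -0.6591  0.2356] psi 104.11 F [-0.  -0.7 -0.1] open 59.7 g 0.0
large 449 [[0.0792, -0.0264, 0.0802], [0.1122, -0.0036, 0.0853], [0.1525, 0.0321, 0.0904]]
med 401 [[0.0173, -0.0262, 0.0664], [0.0434, -0.0017, 0.0711], [0.0757, 0.0325, 0.0765]]
small 409 [[-0.04, -0.0274, 0.0522], [-0.0119, 0.0013, 0.0575], [0.0133, 0.0316, 0.063]]
knob 65 [-0.07119517  0.00136612  0.0621719 ]
```

View pics/end2.png

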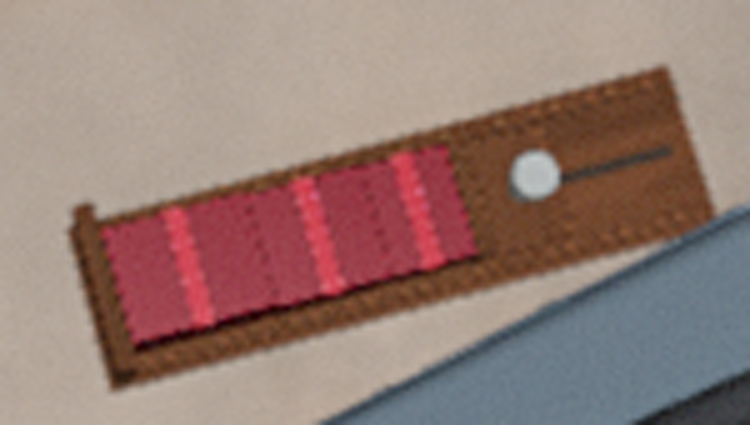

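The row is closed: the large box touches the wall at (110,285), then medium, small and the stop, with no gaps.

```bash
python3 -c "
from rig import order
print(order.hand_in())"
```

```text
the job is handed in; nothing more can be done
None
```

The job is handed in at about 38 s of the 134 s limit: the cup stands on the case lid about 2–3 mm from its middle, the three boxes are closed up in the rack between wall and stop, nothing fell over, and the bell was not touched.

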